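# Make up the wheel-drive kit and the power-supply kit

## Robot

A 6-joint arm with a two-finger parallel gripper is mounted at the origin on the work surface. World frame = base frame: x ahead of the robot, y to its left, z up, the work surface at z = 0. Lengths are in mm, angles in rad, forces in N, time in s.
With the tool pointing down it reaches from about 275 to 1000 mm from the base axis. Payload 8.4 kg.
Tool frame: the origin (TCP) lies midway between the tips of the shut fingers; the grasp point (between the pads) lies 19 mm behind it; z points along the fingers, y is the line along which they close (so a half turn about z gives the same grasp; the last joint's range is limited). The gripper opens to 85 mm and grips with 20 to 120 N. Pads are 22 mm wide; open, the fingers measure 114 mm over their backs; the gripper's body (76 mm by 85 mm) begins 54 mm behind the grasp point. The pads swing forward as they close: fully open they stand 13 mm farther back than shut.
Start: joints at [-1.228, 0.353, 1.633, -0, 1.155, -0.002], TCP at [211.254, -588.217, 231.281] pointing down, gripper open.
Joint ranges: [-2.63, 2.63], [-0.92, 2.1], [0.06, 2.66], [-1.3, 4.44], [0, 2.69], [-3.02, 3.02]. Speed limits (rad/s): [2.22, 2.22, 2.79, 3.14, 3.14, 3.14].

## Interface

Orientations are given as [roll, pitch, yaw] about the fixed x, y, z axes, in that order (R = Rz(yaw) Ry(pitch) Rx(roll)).
In Python, from rig import r gives the robot as it stands.
- The arm moves only by the tool servo_tool, never from a script. Its argument "deltas" is a list of rows, each an object of numbers: "x", "y", "z": the shift along the world's x, y, z in mm; "rx", "ry", "rz": the turn, a rotation vector about the world's x, y, z in rad; "gripper": the gripper's target within -1 to 1 (fully open at 1, half-way at 0, shut at -1). A call has 1 to 10 rows; each row is the pose to reach, as a shift and turn from the pose commanded when the call began; what a row does not reach only later rows make up. A row lasts 1/10 s, in which the tool goes at most 50 mm and 8.59 degrees, less where a joint would pass 70% of its speed; a pose out of reach is approached as far as the arm can. A call with a gripper value outside its range is refused whole. The fingers move at their own pace and stop on an object; "newtons" is the grip in N (left out, the last holds). Time passes only in rows, so rows that repeat a pose let the fingers close. It gives the time, the measured TCP pose, the force, the opening and the grip force at its end, in the units of the state.
- r.sense(): the state, without advancing time (a new reading comes with each control period).
- r.grab_frame(name): name is "scene" or "top" or "wrist"; returns the picture (480x640x3 uint8, blue, green, red); there is no depth.
- r.camera_params(name): a dict with "mtx" (3x3 intrinsics, pixels), "eye" and "orientation" of the camera in the world. Camera axes: x right, y down, z forward; pixel columns grow to the right and rows downward; lengths in mm; the calibration is good to about 2 mm. A picture is of the moment at which its call begins: read the wrist's pose just before it. camera_params takes no time and is no camera call; for the wrist camera it gives the pose at the moment of the call.
- r.sign_off(): hands the job in; it is judged then, once.
Trained networks look in the newest picture that a camera, given by its name, has taken for a name from the list of things; names that differ only in an ending like _2 or _b are one class to them, and where a whole thing is asked for, a point or a joint stands for the part that bears it (a point fixed in the world has none). Each returns a list of dicts, best first, with "conf" (0 to 1); they miss things now and then, are a little off and sometimes report something else, mostly with a low value. They report only what shows in the picture. A call takes as long as a camera call. They do not tell look-alikes from the thing itself.
- r.recognise(name, camera): "box" ([left, top, width, height] in pixels, round what is visible of it).
The state is a dict: "clock": time; "qpos": joint angles; "qvel": joint speeds; "joint_efforts": joint torques, N m; "eef_pos": TCP position; "tcp_rot": TCP orientation; "contact_force": force on the tool from outside, world axes, zero at the start; "wrist_torque": the same for the moment, N m; "opening": opening from 0.0 (shut) to 1.0 (fully open); "grasp_force": force on a finger pad.
Only numpy, scipy, OpenCV 4.12 (cv2) and the standard library are available. Lean on these libraries where they do the work, as an engineer would, in place of code of your own. Each camera call takes 0.05 s, during which the arm holds its last target. There are 200 camera calls.

## Task

Make up the two class kits from the stock on the bench mat. Wheel-drive kit (the tray with the gearmotor): slide the D-bore spacer onto the motor shaft, then the wheel hub on top of it, flange down and both fully home, and stand the small capacitor upright in the tray's empty compartment. Power-supply kit (the tray with the circuit board): set the transformer on its feet in one of the two empty compartments and the large capacitor upright in the other; set the transformer and the capacitors down without dropping them, and leave the heat sink, the fan and the ball bearing where they are.

Things in the scene. Friction and masses are not known exactly. Their poses are not given: they have to be found in the camera images.
- drive_tray: Fixed grey tray, 220 (x) x 160 (y) x 24 mm, walls and floor 4; origin: centre of underside, on a 2 mm bench mat. Its -x part holds the gearmotor (top at 46). At x -55, y -36 rises a D-shaft, 16 mm diameter, flat 4 mm from the axis on the +x side; its 30 mm wide shoulder, the spacer's seat, is 50 above the underside; the tip, tapered from 92, is at 98. Empty compartment: x -2 to 106, y -76 to 76.
- power_tray: Fixed grey tray like the other (220 x 160 x 24 mm, walls and floor 4; origin: centre of underside, z up), with a long green circuit board lying in a compartment along its +y side. Two empty compartments: x from -106 to -2 mm and x from 2 to 106 mm, both y from -76 to 22 mm; the dividers' tops are 22 mm above the underside.
- spacer: Plain aluminium ring lying flat, 40 mm outer diameter, 15 mm high, with a D-shaped hole right through: radius 9 mm, flat 5.5 mm from the axis on its +x side. It passes over the D-shaft only with the two flats facing alike (1 mm clearance, about 13 degrees of play either way). Origin on the axis at the underside, z up.
- hub: Steel wheel hub lying on its flange (60 mm diameter, 6 mm thick, six bolt holes); above it a round boss of 36 mm diameter, 26 mm total height. D-shaped hole right through, as in the spacer, flat on the +x side, where a dark grub screw shows on the boss. Origin on the axis at the flange's underside, z up; home, it is 65 mm above the drive tray's underside.
- transformer: Small transformer standing on its feet: laminated steel core in a strap, 50 mm (x) x 20 mm (y) x 40 mm high; coil bulging to 38 mm in y, white flanges, brass tags; two foot tabs 2 mm thick reach 32 mm either way along x. Best held across the 50 mm between its x faces. Origin: centre of the underside, z up; 0.22 to 0.37 kg.
- large_capacitor: The larger of two black-sleeved can capacitors, standing upright: 40 mm diameter, 55 mm high, with two round screw terminals rising 4 mm on top. Origin at the centre of its base, z up.
- small_capacitor: The smaller black-sleeved can capacitor, standing upright: 28 mm diameter, 42 mm high, bare aluminium top with scored lines. Origin at the centre of its base, z up.
- heat_sink: Finned aluminium heat sink, 50 (x) x 44 (y) x 28 mm high, belongs to neither kit. Origin at the centre of its underside.
- fan: Black square cooling fan lying flat, 60 x 60 x 20 mm, belongs to neither kit. Origin at the centre of its underside.
- bearing: Steel ball bearing lying flat, 47 mm diameter, 14 mm high, with dark seal and round bore (the spacer is the plain ring with the D-shaped hole), belongs to neither kit. Origin at the centre of its underside.
Things that resemble listed ones, but are neither listed nor needed, are in the scene too. What is shaped like the spacer but orange or red is not meant.

How it is judged:
By the outcome, as a careful person would: the job done as asked, in the order asked, and still so for the second after the job is handed in, with the robot touching nothing.
It also fails if it takes over 144 s, if anything falls off the work surface, if the arm or the gripper's body presses on something with over 40 N, if the wrist force passes 120 N, or if a joint passes its speed limit or range.

## Working session

There is one attempt and no reset: what is moved stays moved. The work goes in short steps, Python scripts to look and compute and a tool call to move; the robot and the scene stay as the last step left them, time stands still between calls to the robot, and variables do not carry over. Pictures are saved under pics/ and viewed, at most 15 in all, crops included, and the job is handed in when it is done.

Besides the shell and the picture viewer there is one more tool, called after "Request:" as name(argument=value, ...), one argument or row to a line, values as JSON. servo_tool: Moves the arm, as the interface text tells. Its arguments: {"type":"object","properties":{"deltas":{"type":"array","items":{"type":"object","properties":{"x":{"type":"number"},"y":{"type":"number"},"z":{"type":"number"},"rx":{"type":"number"},"ry":{"type":"number"},"rz":{"type":"number"},"gripper":{"type":"number"}}}},"newtons":{"type":"number"}},"required":["deltas"]}

```bash
ls; mkdir -p pics; cat > h.py <<'E'
import numpy as np, cv2
from rig import r
from scipy.spatial.transform import Rotation as R
def cam(n):
    p=r.camera_params(n); o=np.array(p["orientation"],float)
    M=o if o.shape==(3,3) else R.from_euler('xyz',o).as_matrix()
    return np.array(p["mtx"]),np.array(p["eye"],float),M
def px2w(n,uv,z,c=None):
    K,e,M=c or cam(n)
    d=M@np.linalg.solve(K,[uv[0],uv[1],1.]); return e+d*(z-e[2])/d[2]
def w2px(n,p,c=None):
    K,e,M=c or cam(n)
    q=K@(M.T@(np.array(p,float)-e)); return q[:2]/q[2]
E
python3 - <<'E'
from h import *
for n in ("top","scene"):
    print(n,r.camera_params(n)); cv2.imwrite(f"pics/{n}0.png",r.grab_frame(n))
print(r.sense())
for k in "drive_tray power_tray spacer hub transformer large_capacitor small_capacitor heat_sink fan bearing".split():
    for d in r.recognise(k,"top")[:3]:
        b=d["box"]; print(k,round(d["conf"],2),np.round(b), np.round(px2w("top",(b[0]+b[2]/2,b[1]+b[3]/2),15)[:2]))
E
```

```text
pics
top {'mtx': array([[487.64487834,   0.        , 319.72389801],
       [  0.        , 487.64487834, 224.5624328 ],
       [  0.        ,   0.        ,   1.        ]]), 'eye': array([391.23116499, -14.02577155, 810.57895192]), 'orientation': array([-2.97909381,  0.02034704, -1.54525666])}
scene {'mtx': array([[548.8705653 ,   0.        , 317.32000631],
       [  0.        , 548.8705653 , 239.67025839],
       [  0.        ,   0.        ,   1.        ]]), 'eye': array([1010.98451375, -213.63363637,  731.76571213]), 'orientation': array([-2.46893402, -0.01767236,  1.17511577])}
{'clock': 0.1, 'qpos': array([-1.22839787e+00,  3.53561375e-01,  1.63404278e+00,  4.18601906e-05,
        1.15520079e+00, -2.40177985e-03]), 'qvel': array([-5.69944509e-04, -1.91198818e-03, -2.44440559e-03,  3.60014277e-04,
       -1.91883064e-03,  4.07988795e-05]), 'joint_efforts': array([-2.11855964e-03, -6.06361985e+01, -3.42820966e+01, -2.77294134e-05,
        3.94976931e-03, -1.47235875e-05]), 'eef_pos': array([ 211.12690867, -587.81803423,  230.6549616 ]), 'tcp_rot': array([-3.14038046e+00, -4.11879151e-05,  3.44783289e-01]), 'contact_force': array([-0.47958872, -0.56007147,  0.01491276]), 'wrist_torque': array([ 0.00315457, -0.03191039, -0.05459159]), 'grasp_force': 0.0, 'opening': 0.9977292479968445}
drive_tray 0.93 [459. 135. 108. 148.] [ 555. -314.]
spacer 0.91 [314. 272.  24.  27.] [422.  -6.]
spacer 0.72 [366. 258.  27.  24.] [450. -93.]
hub 0.83 [305. 118.  29.  31.] [678.  10.]
hub 0.45 [374. 116.  19.  28.] [686. -99.]
hub 0.39 [459. 135. 109. 144.] [ 558. -313.]
transformer 0.87 [229. 120.  32.  40.] [664. 137.]
large_capacitor 0.81 [262. 253.  23.  26.] [451.  79.]
small_capacitor 0.89 [374. 117.  20.  28.] [686. -99.]
heat_sink 0.67 [387. 184.  37.  37.] [ 560. -136.]
fan 0.74 [460. 133. 108. 146.] [ 559. -314.]
fan 0.59 [297. 179.  45.  41.] [564.   8.]
bearing 0.58 [244. 185.  28.  31.] [560. 109.]
```

```bash
python3 - <<'E'
import cv2
i=cv2.imread("pics/top0.png"); c=i[90:330,60:580]; cv2.imwrite("pics/top0c.png",cv2.resize(c[:, :],None,fx=1.53,fy=1.53,interpolation=cv2.INTER_CUBIC))
E
```

```text
(no output)
```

View pics/top0c.png

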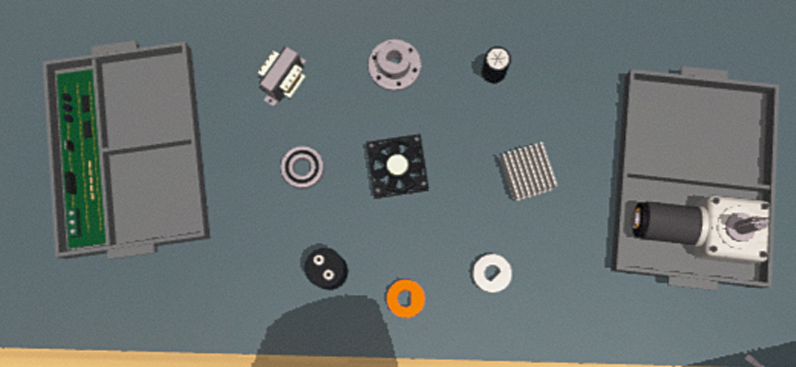

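View pics/scene0.png

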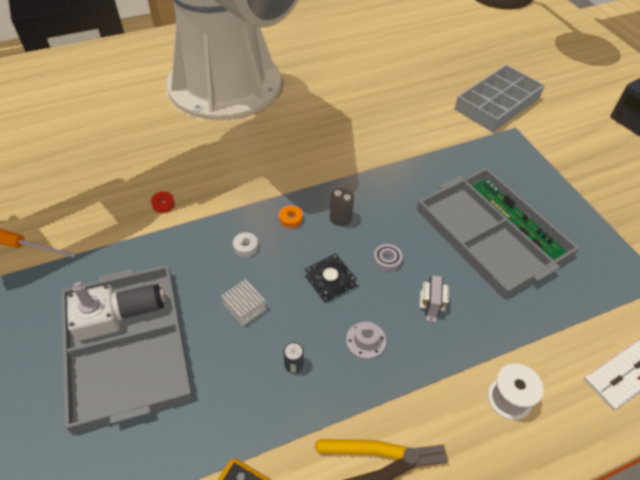

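```bash
python3 - <<'E'
from h import *
f=lambda c:(60+c[0]/1.53,90+c[1]/1.53)
for nm,cs in (("drive",[(630,70),(777,85),(773,288),(613,270)]),("power",[(43,62),(187,43),(209,238),(60,258)])):
    P=np.array([px2w("top",f(c),26)[:2] for c in cs]); print(nm,P.round(1).tolist(),P.mean(0).round(1))
    print([round(np.linalg.norm(P[i]-P[(i+1)%4]),1) for i in range(4)], [round(float(np.degrees(np.arctan2(*(P[a]-P[b])[::-1]))),1) for a,b in((0,3),(1,2))])
for nm,c,z in (("spacer",(492,273),17),("hub",(396,62),28),("scap",(496,54),44),("lcap",(320,260),57),("trafo",(283,72),35),("shaft tip",(733,222),100)):
    print(nm,px2w("top",f(c),z)[:2].round(1))
K,e,M=cam("wrist"); s=r.sense(); T=R.from_euler('xyz',s["tcp_rot"]).as_matrix()
print(K, "eye in tool",T.T@(e-s["eef_pos"]),"\n",(T.T@M).round(3))
E
```

```text
drive [[675.3, -244.8], [661.2, -402.6], [441.9, -386.3], [456.6, -221.8]] [ 558.7 -313.9]
[np.float64(158.4), np.float64(220.0), np.float64(165.1), np.float64(219.9)] [-6.0, -4.3]
power [[672.7, 403.4], [697.7, 243.9], [480.4, 204.7], [455.3, 362.6]] [576.5 303.6]
[np.float64(161.5), np.float64(220.9), np.float64(159.8), np.float64(221.2)] [10.6, 10.2]
spacer [451.1 -96.7]
hub [679.1  10.8]
scap [684.1 -96.9]
lcap [457.   81.5]
trafo [662.9 133.3]
shaft tip [ 498.9 -316.9]
[[337.3987352    0.         317.600249  ]
 [  0.         337.3987352  235.82839715]
 [  0.           0.           1.        ]] eye in tool [ 6.91108500e+01 -7.03983070e-02 -1.43098472e+02] 
 [[ 0.    -0.962 -0.272]
 [ 1.     0.001 -0.001]
 [ 0.001 -0.272  0.962]]
```

Request:
servo_tool(
  deltas=[
    {"x": 290, "y": 243, "z": -25, "rz": -0.432, "gripper": 1},
    {"x": 290, "y": 243, "z": -25, "rz": -0.432},
    {"x": 290, "y": 243, "z": -25, "rz": -0.432},
    {"x": 290, "y": 243, "z": -25, "rz": -0.432},
    {"x": 290, "y": 243, "z": -25, "rz": -0.432},
    {"x": 290, "y": 243, "z": -25, "rz": -0.432},
    {"x": 290, "y": 243, "z": -25, "rz": -0.432},
    {"x": 290, "y": 243, "z": -25, "rz": -0.432},
    {"x": 290, "y": 243, "z": -25, "rz": -0.432},
    {"x": 290, "y": 243, "z": -25, "rz": -0.432},
  ],
)

```text
invalid input
```

```bash
cat >> h.py <<'E'
def snap(name,crop=None,f=1):
    s=r.sense(); c=cam("wrist"); i=r.grab_frame("wrist")
    np.savez(f"pics/{name}.npz",K=c[0],e=c[1],M=c[2]); cv2.imwrite(f"pics/{name}_full.png",i)
    if crop: i=i[crop[1]:crop[3],crop[0]:crop[2]]
    cv2.imwrite(f"pics/{name}.png",cv2.resize(i,None,fx=f,fy=f,interpolation=cv2.INTER_CUBIC)); print(s["clock"],s["eef_pos"].round(1),s["tcp_rot"].round(4))
def ld(name):
    d=np.load(f"pics/{name}.npz"); return d["K"],d["e"],d["M"]
E
python3 -c "
from h import *
snap('shaft')"
```

```text
0.6 [ 211.3 -588.2  231.3] [ 3.1416 -0.      0.3448]
```

View pics/shaft.png

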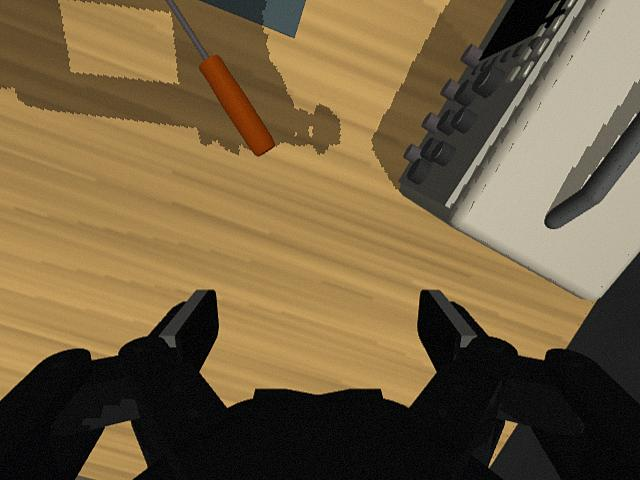

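The arm didn't move (the call was refused): the picture shows only bench, screwdriver and open fingers at (215,300)/(420,300).

Request:
servo_tool(
  deltas=[
    {"x": 290, "y": 243, "z": -25, "rx": 0, "ry": 0, "rz": -0.432, "gripper": 1},
    {"x": 290, "y": 243, "z": -25, "rx": 0, "ry": 0, "rz": -0.432, "gripper": 1},
    {"x": 290, "y": 243, "z": -25, "rx": 0, "ry": 0, "rz": -0.432, "gripper": 1},
    {"x": 290, "y": 243, "z": -25, "rx": 0, "ry": 0, "rz": -0.432, "gripper": 1},
    {"x": 290, "y": 243, "z": -25, "rx": 0, "ry": 0, "rz": -0.432, "gripper": 1},
    {"x": 290, "y": 243, "z": -25, "rx": 0, "ry": 0, "rz": -0.432, "gripper": 1},
    {"x": 290, "y": 243, "z": -25, "rx": 0, "ry": 0, "rz": -0.432, "gripper": 1},
    {"x": 290, "y": 243, "z": -25, "rx": 0, "ry": 0, "rz": -0.432, "gripper": 1},
    {"x": 290, "y": 243, "z": -25, "rx": 0, "ry": 0, "rz": -0.432, "gripper": 1},
    {"x": 290, "y": 243, "z": -25, "rx": 0, "ry": 0, "rz": -0.432, "gripper": 1},
  ],
  newtons=40,
)

```text
clock: 1.65
eef_pos: [501.5, -344.7, 206.1]
tcp_rot: [3.141, 0.0, -0.085]
contact_force: [-0.3, -0.6, -0.1]
opening: 0.998
grasp_force: 0.0
```

```bash
python3 -c "
from h import *
snap('shaft')"
```

```text
1.65 [ 501.5 -344.7  206.1] [ 3.1415e+00  5.0000e-04 -8.5200e-02]
```

View pics/shaft.png

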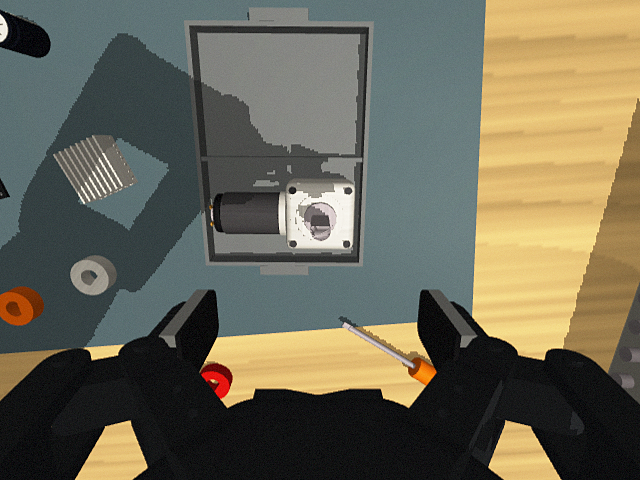

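The tray is in view with the motor; the shaft stands at about (320,222), rim corners near (186,22), (373,22), (363,265), (207,265).

```bash
python3 - <<'E'
from h import *
i=cv2.imread("pics/shaft_full.png"); c=i[172:262,275:365]; cv2.imwrite("pics/shz.png",cv2.resize(c,None,fx=6.5,fy=6.5,interpolation=cv2.INTER_CUBIC))
c=ld("shaft")
P=np.array([px2w("",p,26,c)[:2] for p in [(186,22),(373,22),(363,265),(207,265)]]); print(P.round(1).tolist(),P.mean(0)); 
print([round(np.linalg.norm(P[k]-P[(k+1)%4]),1) for k in range(4)])
print(px2w("",(320,222),52,c),px2w("",(320,222),100,c))
for z in (52,94,100): print(w2px("",(501,-345,z),c))
E
```

```text
[[675.6, -247.7], [662.1, -405.0], [444.4, -386.0], [457.9, -227.3]] [ 560.01252159 -316.48911757]
[np.float64(157.9), np.float64(218.5), np.float64(159.3), np.float64(218.6)]
[ 499.31018069 -346.37687463   52.        ] [ 510.79396223 -347.03545102  100.        ]
[318.32699556 220.31218905]
[318.40029018 232.54393707]
[318.41262956 234.60319055]
```

View pics/shz.png

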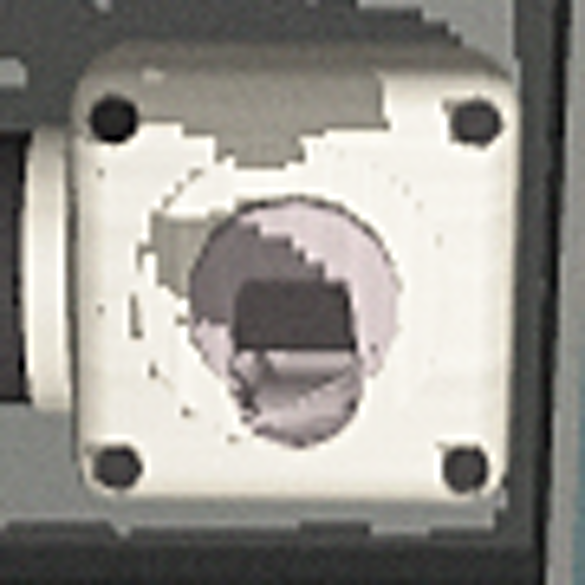

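Request:
servo_tool(
  deltas=[
    {"x": -50, "y": 248, "z": 0, "rx": 0, "ry": 0, "rz": 0, "gripper": 1},
    {"x": -50, "y": 248, "z": 0, "rx": 0, "ry": 0, "rz": 0, "gripper": 1},
    {"x": -50, "y": 248, "z": -76, "rx": 0, "ry": 0, "rz": 0, "gripper": 1},
    {"x": -50, "y": 248, "z": -76, "rx": 0, "ry": 0, "rz": 0, "gripper": 1},
    {"x": -50, "y": 248, "z": -76, "rx": 0, "ry": 0, "rz": 0, "gripper": 1},
    {"x": -50, "y": 248, "z": -76, "rx": 0, "ry": 0, "rz": 0, "gripper": 1},
    {"x": -50, "y": 248, "z": -76, "rx": 0, "ry": 0, "rz": 0, "gripper": 1},
    {"x": -50, "y": 248, "z": -76, "rx": 0, "ry": 0, "rz": 0, "gripper": 1},
  ],
  newtons=40,
)

```text
clock: 2.5
eef_pos: [451.5, -98.3, 130.8]
tcp_rot: [3.141, -0.001, -0.087]
contact_force: [0.4, -0.2, 0.4]
opening: 0.998
grasp_force: 0.0
```

```bash
python3 - <<'E'
from h import *
snap('spacer')
c=ld('spacer'); p=w2px("",(451,-97,17),c).astype(int); print(p)
i=cv2.imread("pics/spacer_full.png"); x,y=max(p[0]-60,0),max(p[1]-60,0); print(x,y)
cv2.imwrite("pics/spz.png",cv2.resize(i[y:y+120,x:x+120],None,fx=5,fy=5,interpolation=cv2.INTER_CUBIC))
c=ld('shaft'); print(px2w("",(319.8,218.2),52,c))
E
```

```text
2.5 [451.5 -98.3 130.8] [ 3.1411e+00 -7.0000e-04 -8.7400e-02]
[316 232]
256 172
[ 502.8358825  -346.48878056   52.        ]
```

View pics/spz.png

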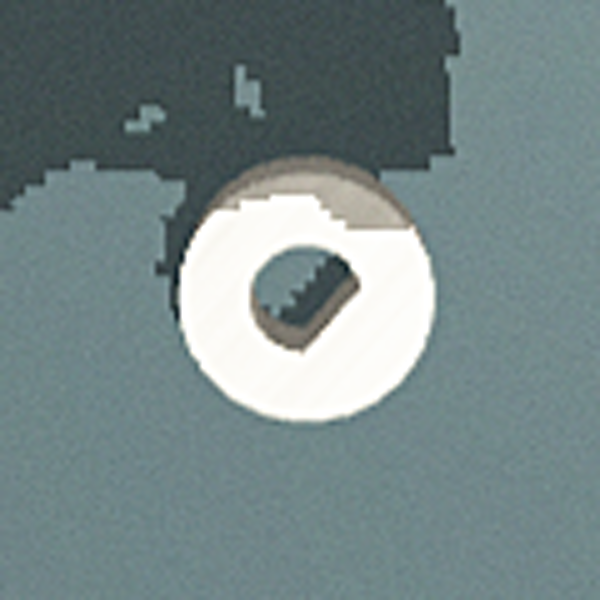

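The spacer's top face is centred near crop (306,294) → full (317,231); the flat runs from crop (360,285) to (302,352), facing lower right.

```bash
python3 - <<'E'
from h import *
c=ld('spacer'); g=lambda u,v:(256+(u+.5)/5-.5,172+(v+.5)/5-.5)
print("c",px2w("",g(306.5,293.5),17,c))
for p in ((178,293.5),(435,293.5),(306.5,422)): print(px2w("",g(*p),17,c).round(1))
a,b=px2w("",g(360,285),17,c),px2w("",g(302,352),17,c); d=a-b; n=np.array([d[1],-d[0]]); print("len",np.hypot(*d[:2]),"flat yaw",np.degrees(np.arctan2(n[1],n[0])), (a+b)/2)
E
```

```text
c [452.58899136 -97.55342878  17.        ]
[454.3 -77.4  17. ]
[ 450.8 -117.7   17. ]
[431.3 -95.7  17. ]
len 14.305617886981034 flat yaw -134.68149623963956 [ 448.15008075 -101.02827236   17.        ]
```

Request:
servo_tool(
  deltas=[
    {"x": 1.3, "y": -0.4, "z": -50, "rx": 0, "ry": 0, "rz": 1.57, "gripper": 1},
    {"x": 1.3, "y": -0.4, "z": -60, "rx": 0, "ry": 0, "rz": 1.57, "gripper": 1},
    {"x": 1.3, "y": -0.4, "z": -60, "rx": 0, "ry": 0, "rz": 1.57, "gripper": 1},
    {"x": 1.3, "y": -0.4, "z": -60, "rx": 0, "ry": 0, "rz": 1.57, "gripper": 1},
    {"x": 1.3, "y": -0.4, "z": -60, "rx": 0, "ry": 0, "rz": 1.57, "gripper": 1},
    {"x": 1.3, "y": -0.4, "z": -60, "rx": 0, "ry": 0, "rz": 1.57, "gripper": 1},
    {"x": 1.3, "y": -0.4, "z": -60, "rx": 0, "ry": 0, "rz": 1.57, "gripper": 1},
    {"x": 1.3, "y": -0.4, "z": -60, "rx": 0, "ry": 0, "rz": 1.57, "gripper": 1},
    {"x": 1.3, "y": -0.4, "z": -80, "rx": 0, "ry": 0, "rz": 1.57, "gripper": 1},
    {"x": 1.3, "y": -0.4, "z": -110, "rx": 0, "ry": 0, "rz": 1.57, "gripper": 1},
  ],
  newtons=20,
)

```text
clock: 3.55
eef_pos: [455.5, -99.9, 21.7]
tcp_rot: [3.135, 0.001, 1.417]
contact_force: [-0.4, 0.2, -1.2]
opening: 1.002
grasp_force: 0.0
```

Request:
servo_tool(
  deltas=[
    {"x": 0, "y": 0, "z": -16, "rx": 0, "ry": 0, "rz": 0, "gripper": 1},
    {"x": 0, "y": 0, "z": -16, "rx": 0, "ry": 0, "rz": 0, "gripper": 1},
    {"x": 0, "y": 0, "z": -16, "rx": 0, "ry": 0, "rz": 0, "gripper": -0.5},
    {"x": 0, "y": 0, "z": -16, "rx": 0, "ry": 0, "rz": 0, "gripper": -0.5},
    {"x": 0, "y": 0, "z": -16, "rx": 0, "ry": 0, "rz": 0, "gripper": -0.5},
    {"x": 0, "y": 0, "z": -16, "rx": 0, "ry": 0, "rz": 0, "gripper": -0.5},
    {"x": 0, "y": 0, "z": -16, "rx": 0, "ry": 0, "rz": 0, "gripper": -0.5},
    {"x": 0, "y": 0, "z": -16, "rx": 0, "ry": 0, "rz": 0, "gripper": -0.5},
  ],
  newtons=20,
)

```text
clock: 4.35
eef_pos: [453.5, -98.0, 5.4]
tcp_rot: [3.14, 0.0, 1.413]
contact_force: [-0.9, -2.0, 6.9]
opening: 0.455
grasp_force: 19.3
```

Request:
servo_tool(
  deltas=[
    {"x": 0, "y": 0, "z": 0, "rx": 0, "ry": 0, "rz": 0, "gripper": 0.3},
    {"x": 0, "y": 0, "z": 0, "rx": 0, "ry": 0, "rz": 0, "gripper": 0.3},
    {"x": 0, "y": 0, "z": 0, "rx": 0, "ry": 0, "rz": -1.5, "gripper": 0.3},
    {"x": 0, "y": 0, "z": 0, "rx": 0, "ry": 0, "rz": -1.5, "gripper": 0.3},
    {"x": 0, "y": 0, "z": 0, "rx": 0, "ry": 0, "rz": -1.5, "gripper": 0.3},
    {"x": 0, "y": 0, "z": 0, "rx": 0, "ry": 0, "rz": -1.5, "gripper": 0.3},
    {"x": 0, "y": 0, "z": 0, "rx": 0, "ry": 0, "rz": -1.5, "gripper": 0.3},
    {"x": 0, "y": 0, "z": 0, "rx": 0, "ry": 0, "rz": -1.5, "gripper": 0.3},
    {"x": 0, "y": 0, "z": 0, "rx": 0, "ry": 0, "rz": -1.5, "gripper": 0.3},
    {"x": 0, "y": 0, "z": 0, "rx": 0, "ry": 0, "rz": -1.5, "gripper": 0.3},
  ],
  newtons=20,
)

```text
clock: 5.35
eef_pos: [452.6, -97.5, 4.4]
tcp_rot: [-3.142, -0.0, 0.207]
contact_force: [1.0, -0.2, -0.3]
opening: 0.649
grasp_force: 0.0
```

Request:
servo_tool(
  deltas=[
    {"x": 0, "y": 0, "z": 0, "rx": 0, "ry": 0, "rz": -0.29, "gripper": 0.3},
    {"x": 0, "y": 0, "z": 0, "rx": 0, "ry": 0, "rz": -0.29, "gripper": 0.3},
    {"x": 0, "y": 0, "z": 0, "rx": 0, "ry": 0, "rz": -0.29, "gripper": 0.3},
    {"x": 0, "y": 0, "z": 0, "rx": 0, "ry": 0, "rz": -0.29, "gripper": 0.3},
    {"x": 0, "y": 0, "z": 0, "rx": 0, "ry": 0, "rz": -0.29, "gripper": -0.5},
    {"x": 0, "y": 0, "z": 0, "rx": 0, "ry": 0, "rz": -0.29, "gripper": -0.5},
    {"x": 0, "y": 0, "z": 0, "rx": 0, "ry": 0, "rz": -0.29, "gripper": -0.5},
    {"x": 0, "y": 0, "z": 0, "rx": 0, "ry": 0, "rz": -0.29, "gripper": -0.5},
    {"x": 0, "y": 0, "z": 0, "rx": 0, "ry": 0, "rz": -0.29, "gripper": -0.5},
    {"x": 0, "y": 0, "z": 0, "rx": 0, "ry": 0, "rz": -0.29, "gripper": -0.5},
  ],
  newtons=30,
)

```text
clock: 6.35
eef_pos: [452.6, -97.7, 4.6]
tcp_rot: [3.141, -0.0, -0.075]
contact_force: [-1.3, -0.8, 5.1]
opening: 0.45
grasp_force: 29.6
```

```bash
python3 - <<'E'
from h import *
snap('sp2',(170,250,470,480),2.5)
E
```

```text
6.35 [452.6 -97.7   4.6] [ 3.1414e+00 -1.0000e-04 -7.4900e-02]
```

View pics/sp2.png

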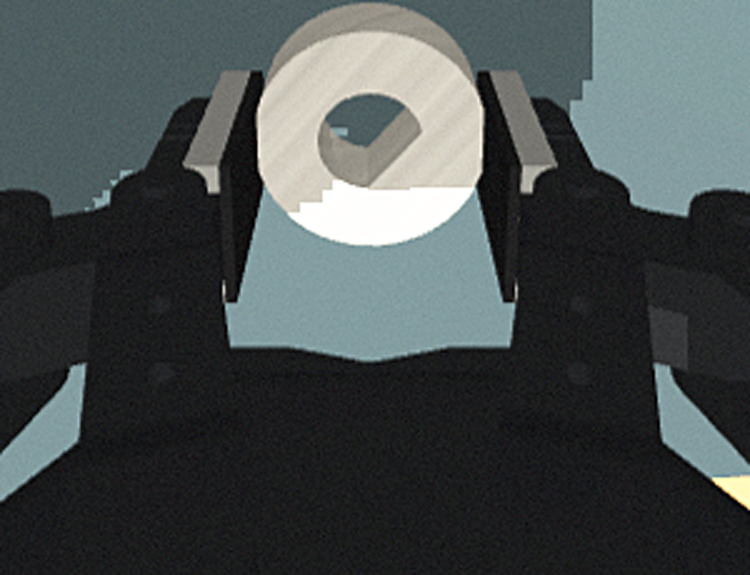

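The gripped spacer's top face spans crop x 258–484, y 31–245; flat from (420,130) to (368,186); tips hold it well.

```bash
python3 - <<'E'
from h import *
c=ld('sp2'); g=lambda u,v:(170+(u+.5)/2.5-.5,250+(v+.5)/2.5-.5)
t,b,l,rr=[px2w("",g(*p),17,c)[:2] for p in ((371,31),(371,245),(258,130),(484,130))]
print((t+b)/2,np.linalg.norm(t-b),(l+rr)/2,np.linalg.norm(l-rr))
a,b=px2w("",g(420,130),17,c),px2w("",g(368,186),17,c); d=a-b; print(np.hypot(*d[:2]),"yaw",np.degrees(np.arctan2(-d[0],d[1])))
E
```

```text
[453.24236694 -97.76926652] 40.39722554408438 [455.50885803 -97.93561548] 38.511714216764105
13.905538756360984 yaw -133.88511870122335
```

Request:
servo_tool(
  deltas=[
    {"x": 0, "y": 0, "z": 50, "rx": 0, "ry": 0, "rz": 0, "gripper": -0.5},
    {"x": 0, "y": 0, "z": 100, "rx": 0, "ry": 0, "rz": 0.1, "gripper": -0.5},
    {"x": 49.7, "y": -249, "z": 115, "rx": 0, "ry": 0, "rz": 2.257, "gripper": -0.5},
    {"x": 49.7, "y": -249, "z": 115, "rx": 0, "ry": 0, "rz": 2.257, "gripper": -0.5},
    {"x": 49.7, "y": -249, "z": 115, "rx": 0, "ry": 0, "rz": 2.257, "gripper": -0.5},
    {"x": 49.7, "y": -249, "z": 115, "rx": 0, "ry": 0, "rz": 2.257, "gripper": -0.5},
    {"x": 49.7, "y": -249, "z": 115, "rx": 0, "ry": 0, "rz": 2.257, "gripper": -0.5},
    {"x": 49.7, "y": -249, "z": 115, "rx": 0, "ry": 0, "rz": 2.257, "gripper": -0.5},
    {"x": 49.7, "y": -249, "z": 115, "rx": 0, "ry": 0, "rz": 2.257, "gripper": -0.5},
    {"x": 49.7, "y": -249, "z": 115, "rx": 0, "ry": 0, "rz": 2.257, "gripper": -0.5},
  ],
  newtons=40,
)

```text
clock: 7.4
eef_pos: [501.9, -347.4, 118.9]
tcp_rot: [-3.141, -0.0, 1.198]
contact_force: [0.8, 0.1, -0.4]
opening: 0.449
grasp_force: 40.3
```

Request:
servo_tool(
  deltas=[
    {"x": 0, "y": 0, "z": 0, "rx": 0, "ry": 0, "rz": 0.96, "gripper": -0.5},
    {"x": 0, "y": 0, "z": 0, "rx": 0, "ry": 0, "rz": 0.96, "gripper": -0.5},
    {"x": 0, "y": 0, "z": 0, "rx": 0, "ry": 0, "rz": 0.96, "gripper": -0.5},
    {"x": 0, "y": 0, "z": 0, "rx": 0, "ry": 0, "rz": 0.96, "gripper": -0.5},
    {"x": 0, "y": 0, "z": 0, "rx": 0, "ry": 0, "rz": 0.96, "gripper": -0.5},
    {"x": 0, "y": 0, "z": 0, "rx": 0, "ry": 0, "rz": 0.96, "gripper": -0.5},
    {"x": 0, "y": 0, "z": 0, "rx": 0, "ry": 0, "rz": 0.96, "gripper": -0.5},
    {"x": 0, "y": 0, "z": 0, "rx": 0, "ry": 0, "rz": 0.96, "gripper": -0.5},
    {"x": 0, "y": 0, "z": 0, "rx": 0, "ry": 0, "rz": 0.96, "gripper": -0.5},
  ],
  newtons=40,
)

```text
clock: 8.3
eef_pos: [502.1, -346.5, 119.1]
tcp_rot: [-3.141, -0.0, 2.15]
contact_force: [-0.3, -0.3, -0.4]
opening: 0.445
grasp_force: 40.3
```

```bash
python3 - <<'E'
from h import *
snap('sp3',(170,250,470,480),2.5)
E
```

```text
8.3 [ 502.1 -346.5  119.1] [-3.1415e+00 -3.0000e-04  2.1505e+00]
```

View pics/sp3.png

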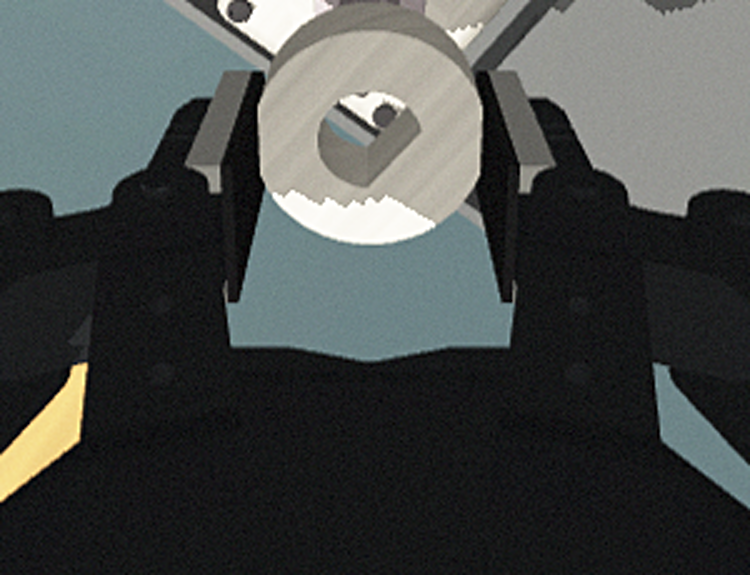

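The spacer is still held in the same place with its flat unchanged; motor gearbox visible behind/under it.

Request:
servo_tool(
  deltas=[
    {"x": 0.2, "y": -0.1, "z": -12, "rx": 0, "ry": 0, "rz": 0.03, "gripper": -0.5},
    {"x": 0.2, "y": -0.1, "z": -16, "rx": 0, "ry": 0, "rz": 0.03, "gripper": -0.5},
    {"x": 0.2, "y": -0.1, "z": -19, "rx": 0, "ry": 0, "rz": 0.03, "gripper": -0.5},
    {"x": 0.2, "y": -0.1, "z": -21, "rx": 0, "ry": 0, "rz": 0.03, "gripper": -0.5},
  ],
  newtons=40,
)

```text
clock: 8.75
eef_pos: [502.2, -346.5, 97.6]
tcp_rot: [-3.141, -0.001, 2.181]
contact_force: [-0.8, 0.3, 0.2]
opening: 0.441
grasp_force: 40.3
```

Request:
servo_tool(
  deltas=[
    {"x": 0, "y": 0, "z": -3, "rx": 0, "ry": 0, "rz": 0, "gripper": -0.5},
    {"x": 0, "y": 0, "z": -6, "rx": 0, "ry": 0, "rz": 0, "gripper": -0.5},
    {"x": 0, "y": 0, "z": -9, "rx": 0, "ry": 0, "rz": 0, "gripper": -0.5},
    {"x": 0, "y": 0, "z": -9, "rx": 0, "ry": 0, "rz": 0, "gripper": -0.5},
  ],
  newtons=40,
)

```text
clock: 9.15
eef_pos: [502.4, -346.7, 88.9]
tcp_rot: [-3.141, -0.0, 2.181]
contact_force: [0.3, -0.9, -0.4]
opening: 0.441
grasp_force: 40.3
```

Bottom is at ~86, past the taper, with no force. On down to just short of the seat.

Request:
servo_tool(
  deltas=[
    {"x": 0, "y": 0, "z": -6, "rx": 0, "ry": 0, "rz": 0, "gripper": -0.5},
    {"x": 0, "y": 0, "z": -12, "rx": 0, "ry": 0, "rz": 0, "gripper": -0.5},
    {"x": 0, "y": 0, "z": -18, "rx": 0, "ry": 0, "rz": 0, "gripper": -0.5},
    {"x": 0, "y": 0, "z": -24, "rx": 0, "ry": 0, "rz": 0, "gripper": -0.5},
    {"x": 0, "y": 0, "z": -29, "rx": 0, "ry": 0, "rz": 0, "gripper": -0.5},
    {"x": 0, "y": 0, "z": -32, "rx": 0, "ry": 0, "rz": 0, "gripper": -0.5},
    {"x": 0, "y": 0, "z": -34, "rx": 0, "ry": 0, "rz": 0, "gripper": -0.5},
    {"x": 0, "y": 0, "z": -34.5, "rx": 0, "ry": 0, "rz": 0, "gripper": -0.5},
    {"x": 0, "y": 0, "z": -34.5, "rx": 0, "ry": 0, "rz": 0, "gripper": -0.5},
  ],
  newtons=40,
)

```text
clock: 10.05
eef_pos: [502.4, -346.7, 54.8]
tcp_rot: [-3.142, -0.0, 2.181]
contact_force: [0.2, 0.0, -0.8]
opening: 0.448
grasp_force: 40.3
```

Request:
servo_tool(
  deltas=[
    {"x": 0, "y": 0, "z": -0.6, "rx": 0, "ry": 0, "rz": 0, "gripper": -0.5},
    {"x": 0, "y": 0, "z": -0.6, "rx": 0, "ry": 0, "rz": 0, "gripper": -0.5},
  ],
  newtons=30,
)

```text
clock: 10.25
eef_pos: [502.5, -346.7, 54.7]
tcp_rot: [3.141, 0.0, 2.181]
contact_force: [0.0, 1.2, 4.3]
opening: 0.447
grasp_force: 40.7
```

Request:
servo_tool(
  deltas=[
    {"x": 0, "y": 0, "z": 0, "rx": 0, "ry": 0, "rz": 0, "gripper": 0.5},
    {"x": 0, "y": 0, "z": 0, "rx": 0, "ry": 0, "rz": 0, "gripper": 0.5},
    {"x": 0, "y": 0, "z": 0, "rx": 0, "ry": 0, "rz": 0, "gripper": 0.5},
    {"x": 0, "y": 0, "z": 50, "rx": 0, "ry": 0, "rz": 0, "gripper": 0.5},
    {"x": 0, "y": 0, "z": 100, "rx": 0, "ry": 0, "rz": 0, "gripper": 1},
    {"x": 0, "y": 0, "z": 135, "rx": 0, "ry": 0, "rz": 0, "gripper": 1},
    {"x": 0, "y": 0, "z": 145, "rx": 0, "ry": 0, "rz": 0, "gripper": 1},
    {"x": 0, "y": 0, "z": 145, "rx": 0, "ry": 0, "rz": 0, "gripper": 1},
  ],
  newtons=30,
)

```text
clock: 11.05
eef_pos: [503.2, -347.2, 200.8]
tcp_rot: [3.14, 0.003, 2.182]
contact_force: [-0.0, 0.0, -0.2]
opening: 1.0
grasp_force: 0.0
```

```bash
python3 - <<'E'
from h import *
snap('sp4',(220,140,420,300),4)
print(w2px("",(502.3,-346.7,52),ld('sp4')),w2px("",(502.3,-346.7,67),ld('sp4')))
E
```

```text
11.05 [ 503.2 -347.2  200.8] [3.1404e+00 3.1000e-03 2.1815e+00]
[316.52764838 219.7988451 ] [316.50199851 223.86166912]
```

View pics/sp4.png

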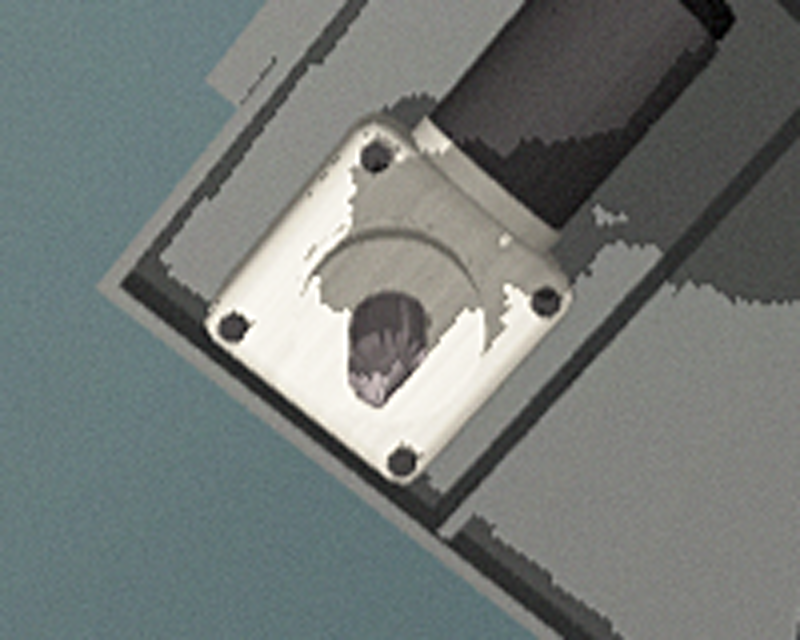

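The white ring sits over the shoulder, shaft coming up through it around crop (388,345). Seated. Next the hub.

Request:
servo_tool(
  deltas=[
    {"x": 176.6, "y": 357.7, "z": 0, "rx": 0, "ry": 0, "rz": -0.78, "gripper": 1},
    {"x": 176.6, "y": 357.7, "z": 0, "rx": 0, "ry": 0, "rz": -0.78, "gripper": 1},
    {"x": 176.6, "y": 357.7, "z": 0, "rx": 0, "ry": 0, "rz": -0.78, "gripper": 1},
    {"x": 176.6, "y": 357.7, "z": -60, "rx": 0, "ry": 0, "rz": -0.78, "gripper": 1},
    {"x": 176.6, "y": 357.7, "z": -60, "rx": 0, "ry": 0, "rz": -0.78, "gripper": 1},
    {"x": 176.6, "y": 357.7, "z": -60, "rx": 0, "ry": 0, "rz": -0.78, "gripper": 1},
    {"x": 176.6, "y": 357.7, "z": -60, "rx": 0, "ry": 0, "rz": -0.78, "gripper": 1},
    {"x": 176.6, "y": 357.7, "z": -60, "rx": 0, "ry": 0, "rz": -0.78, "gripper": 1},
    {"x": 176.6, "y": 357.7, "z": -60, "rx": 0, "ry": 0, "rz": -0.78, "gripper": 1},
    {"x": 176.6, "y": 357.7, "z": -60, "rx": 0, "ry": 0, "rz": -0.78, "gripper": 1},
  ],
  newtons=30,
)

```text
clock: 12.1
eef_pos: [678.0, 13.4, 135.7]
tcp_rot: [-3.137, 0.001, 1.405]
contact_force: [0.6, -0.3, -0.6]
opening: 0.998
grasp_force: 0.0
```

```bash
python3 - <<'E'
from h import *
r.grab_frame("wrist")
snap('hub')
c=ld('hub'); p=w2px("",(679,11,28),c).astype(int); x,y=p-60; print(x,y)
i=cv2.imread("pics/hub_full.png"); cv2.imwrite("pics/hubz.png",cv2.resize(i[y:y+120,x:x+120],None,fx=5,fy=5,interpolation=cv2.INTER_CUBIC))
E
```

```text
12.15 [677.7  11.6 136.6] [-3.1377e+00  1.1000e-03  1.4035e+00]
259 173
```

View pics/hubz.png

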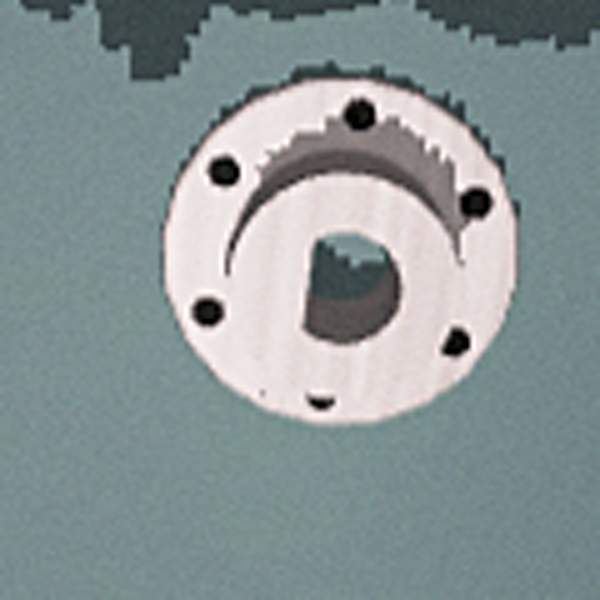

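Hub seen in the crop: flange centred (340,250), boss top/hole centre (344,287), flat on the left from (318,237) to (303,330).

```bash
python3 - <<'E'
from h import *
c=ld('hub'); g=lambda u,v:(259+(u+.5)/5-.5,173+(v+.5)/5-.5)
P=lambda u,v,z:px2w("",g(u,v),z,c)[:2]
print("boss",P(344.5,287.5,28),"flange",P(340,250,8), "rad",np.linalg.norm(P(162,250,8)-P(518,250,8)))
a,b=P(303,330,28),P(318,237,28); d=a-b; n=np.array([d[1],-d[0]]); 
m=(a+b)/2-P(344.5,287.5,28); n=n*np.sign(n@m); print(np.hypot(*d),np.degrees(np.arctan2(n[1],n[0])),np.degrees(np.arctan2(m[1],m[0])),np.hypot(*m),r.sense()["eef_pos"])
E
```

```text
boss [685.37779453  12.96521533] flange [685.29866151  14.11833751] rad 58.91434882640069
14.99868665637469 161.71155713195117 164.19899868946683 5.2871353713575235 [677.75866259  10.43375669 137.42627873]
```

```bash
python3 - <<'E'
from h import *
r.grab_frame("wrist"); snap('hub2')
c=ld('hub2'); i=cv2.imread('pics/hub2_full.png'); g=cv2.cvtColor(i,cv2.COLOR_BGR2GRAY)
for t in (165,185,):
    m=(i[...,2]>t).astype(np.uint8); m[300:]=0
    cs,_=cv2.findContours(m,cv2.RETR_EXTERNAL,cv2.CHAIN_APPROX_NONE)
    for k in sorted(cs,key=cv2.contourArea)[-2:]:
        h=cv2.convexHull(k); 
        if len(h)>5: e=cv2.fitEllipse(h); print(t,cv2.contourArea(k),np.round(e[0],1),np.round(e[1],1),px2w("",e[0],8,c))
print(w2px("",(685.3,13.5,28),c))
E
```

```text
12.25 [678.    9.8 138.1] [-3.1396e+00  9.0000e-04  1.4011e+00]
165 3711.0 [325.5 220.6] [68.8 70.4] [685.16525119  13.7429366    8.        ]
165 52129.5 [527.7 -98.2] [ 216.5 1737.1] [850.88572366 203.47448397   8.        ]
185 3677.5 [325.6 220.6] [68.4 70.2] [685.26636404  13.77329086   8.        ]
185 44737.0 [547.6 168.6] [219.4 538.6] [866.1670427   25.98451424   8.        ]
[326.27769048 226.79208878]
```

Request:
servo_tool(
  deltas=[
    {"x": 6.2, "y": 2.3, "z": -50, "rx": 0, "ry": 0, "rz": 0, "gripper": 1},
    {"x": 6.2, "y": 2.3, "z": -95, "rx": 0, "ry": 0, "rz": 0, "gripper": 1},
    {"x": 6.2, "y": 2.3, "z": -95, "rx": 0, "ry": 0, "rz": 0, "gripper": 1},
    {"x": 6.2, "y": 2.3, "z": -95, "rx": 0, "ry": 0, "rz": 0, "gripper": 1},
    {"x": 6.2, "y": 2.3, "z": -95, "rx": 0, "ry": 0, "rz": 0, "gripper": 1},
  ],
  newtons=30,
)

```text
clock: 12.8
eef_pos: [686.9, 12.5, 47.0]
tcp_rot: [3.138, -0.001, 1.401]
contact_force: [-0.3, 0.0, 0.8]
opening: 0.999
grasp_force: 0.0
```

Request:
servo_tool(
  deltas=[
    {"x": 0, "y": 0, "z": -25, "rx": 0, "ry": 0, "rz": 0, "gripper": 1},
    {"x": 0, "y": 0, "z": -30, "rx": 0, "ry": 0, "rz": 0, "gripper": 1},
    {"x": 0, "y": 0, "z": -30, "rx": 0, "ry": 0, "rz": 0, "gripper": 1},
    {"x": 0, "y": 0, "z": -30, "rx": 0, "ry": 0, "rz": 0, "gripper": 1},
  ],
  newtons=20,
)

```text
clock: 13.2
eef_pos: [686.2, 13.2, 15.8]
tcp_rot: [3.14, -0.0, 1.401]
contact_force: [-0.0, -0.8, 0.3]
opening: 0.997
grasp_force: 0.0
```

Close, reopen, turn 90° and regrip to centre it both ways.

Request:
servo_tool(
  deltas=[
    {"x": -0.5, "y": 0, "z": -1, "rx": 0, "ry": 0, "rz": 0, "gripper": -0.6},
    {"x": -0.5, "y": 0, "z": -1, "rx": 0, "ry": 0, "rz": 0, "gripper": -0.6},
    {"x": -0.5, "y": 0, "z": -1, "rx": 0, "ry": 0, "rz": 0, "gripper": -0.6},
    {"x": -0.5, "y": 0, "z": -1, "rx": 0, "ry": 0, "rz": 0, "gripper": -0.6},
    {"x": -0.5, "y": 0, "z": -1, "rx": 0, "ry": 0, "rz": 0, "gripper": -0.6},
    {"x": -0.5, "y": 0, "z": -1, "rx": 0, "ry": 0, "rz": 0, "gripper": -0.6},
    {"x": -0.5, "y": 0, "z": -1, "rx": 0, "ry": 0, "rz": 0, "gripper": 0.3},
    {"x": -0.5, "y": 0, "z": -1, "rx": 0, "ry": 0, "rz": 0, "gripper": 0.3},
    {"x": -0.5, "y": 0, "z": -1, "rx": 0, "ry": 0, "rz": 1.57, "gripper": 0.3},
    {"x": -0.5, "y": 0, "z": -1, "rx": 0, "ry": 0, "rz": 1.57, "gripper": 0.3},
  ],
  newtons=20,
)

```text
clock: 14.2
eef_pos: [684.6, 13.3, 12.9]
tcp_rot: [-3.141, -0.0, 1.707]
contact_force: [0.1, -0.1, -0.6]
opening: 0.648
grasp_force: 0.0
```

Request:
servo_tool(
  deltas=[
    {"x": 0, "y": 0, "z": 0, "rx": 0, "ry": 0, "rz": 1.27, "gripper": 0.3},
    {"x": 0, "y": 0, "z": 0, "rx": 0, "ry": 0, "rz": 1.27, "gripper": 0.3},
    {"x": 0, "y": 0, "z": 0, "rx": 0, "ry": 0, "rz": 1.27, "gripper": 0.3},
    {"x": 0, "y": 0, "z": 0, "rx": 0, "ry": 0, "rz": 1.27, "gripper": 0.3},
    {"x": 0, "y": 0, "z": 0, "rx": 0, "ry": 0, "rz": 1.27, "gripper": 0.3},
    {"x": 0, "y": 0, "z": 0, "rx": 0, "ry": 0, "rz": 1.27, "gripper": 0.3},
    {"x": 0, "y": 0, "z": 0, "rx": 0, "ry": 0, "rz": 1.27, "gripper": 0.3},
    {"x": 0, "y": 0, "z": 0, "rx": 0, "ry": 0, "rz": 1.27, "gripper": 0.3},
    {"x": 0, "y": 0, "z": 0, "rx": 0, "ry": 0, "rz": 1.27, "gripper": 0.3},
    {"x": 0, "y": 0, "z": 0, "rx": 0, "ry": 0, "rz": 1.27, "gripper": 0.3},
  ],
  newtons=20,
)

```text
clock: 15.2
eef_pos: [684.6, 13.3, 12.9]
tcp_rot: [-3.142, -0.0, 2.972]
contact_force: [-0.6, -1.1, 0.5]
opening: 0.648
grasp_force: 0.0
```

Request:
servo_tool(
  deltas=[
    {"x": 0, "y": 0, "z": 0, "rx": 0, "ry": 0, "rz": 0, "gripper": -0.6},
    {"x": 0, "y": 0, "z": 0, "rx": 0, "ry": 0, "rz": 0, "gripper": -0.6},
    {"x": 0, "y": 0, "z": 0, "rx": 0, "ry": 0, "rz": 0, "gripper": -0.6},
    {"x": 0, "y": 0, "z": 0, "rx": 0, "ry": 0, "rz": 0, "gripper": -0.6},
    {"x": 0, "y": 0, "z": 0, "rx": 0, "ry": 0, "rz": 0, "gripper": -0.6},
  ],
  newtons=60,
)

```text
clock: 15.7
eef_pos: [684.9, 13.4, 13.4]
tcp_rot: [3.141, 0.0, 2.971]
contact_force: [-1.5, 0.3, 4.0]
opening: 0.394
grasp_force: 60.1
```

```bash
python3 - <<'E'
from h import *
snap('hub3',(170,230,470,455),2.5)
E
```

```text
15.7 [684.9  13.4  13.4] [3.1414e+00 2.0000e-04 2.9710e+00]
```

View pics/hub3.png

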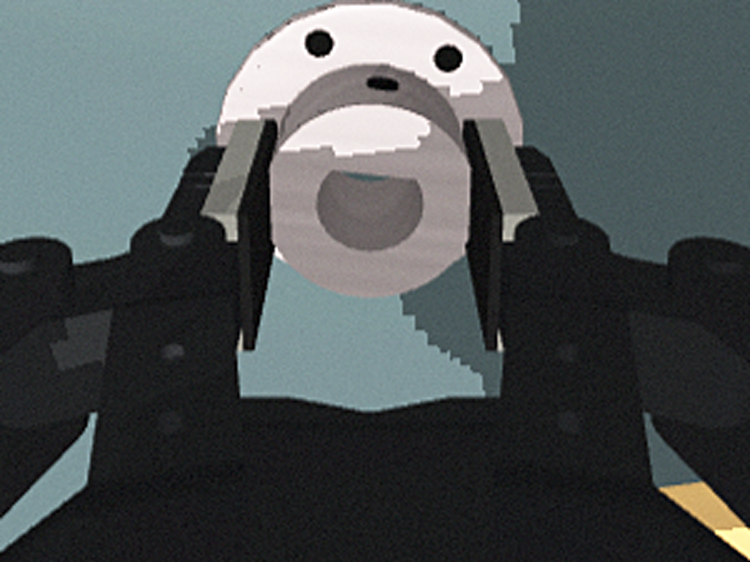

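Hub gripped on the boss; flat almost square to the fingers on the upper side, from (330,172) to (415,180), grub screw at (382,84).

Request:
servo_tool(
  deltas=[
    {"x": 0, "y": 0, "z": 40, "rx": 0, "ry": 0, "rz": 0, "gripper": -0.6},
    {"x": 0, "y": 0, "z": 85, "rx": 0, "ry": 0, "rz": -0.1, "gripper": -0.6},
    {"x": 0, "y": 0, "z": 114, "rx": 0, "ry": 0, "rz": -0.25, "gripper": -0.6},
    {"x": -182.3, "y": -360, "z": 114, "rx": 0, "ry": 0, "rz": -2.95, "gripper": -0.6},
    {"x": -182.3, "y": -360, "z": 114, "rx": 0, "ry": 0, "rz": -2.95, "gripper": -0.6},
    {"x": -182.3, "y": -360, "z": 114, "rx": 0, "ry": 0, "rz": -2.95, "gripper": -0.6},
    {"x": -182.3, "y": -360, "z": 114, "rx": 0, "ry": 0, "rz": -2.95, "gripper": -0.6},
    {"x": -182.3, "y": -360, "z": 114, "rx": 0, "ry": 0, "rz": -2.95, "gripper": -0.6},
    {"x": -182.3, "y": -360, "z": 114, "rx": 0, "ry": 0, "rz": -2.95, "gripper": -0.6},
    {"x": -182.3, "y": -360, "z": 114, "rx": 0, "ry": 0, "rz": -2.95, "gripper": -0.6},
  ],
  newtons=60,
)

```text
clock: 16.75
eef_pos: [525.2, -300.6, 126.8]
tcp_rot: [-3.141, -0.0, 1.665]
contact_force: [-0.3, -0.9, -1.5]
opening: 0.393
grasp_force: 60.4
```

Request:
servo_tool(
  deltas=[
    {"x": -24, "y": -48, "z": 0, "rx": 0, "ry": 0, "rz": -1.65, "gripper": -0.6},
    {"x": -24, "y": -48, "z": 0, "rx": 0, "ry": 0, "rz": -1.65, "gripper": -0.6},
    {"x": -24, "y": -48, "z": 0, "rx": 0, "ry": 0, "rz": -1.65, "gripper": -0.6},
    {"x": -24, "y": -48, "z": 0, "rx": 0, "ry": 0, "rz": -1.65, "gripper": -0.6},
    {"x": -24, "y": -48, "z": 0, "rx": 0, "ry": 0, "rz": -1.65, "gripper": -0.6},
    {"x": -24, "y": -48, "z": 0, "rx": 0, "ry": 0, "rz": -1.65, "gripper": -0.6},
    {"x": -24, "y": -48, "z": 0, "rx": 0, "ry": 0, "rz": -1.65, "gripper": -0.6},
    {"x": -24, "y": -48, "z": 0, "rx": 0, "ry": 0, "rz": -1.65, "gripper": -0.6},
    {"x": -24, "y": -48, "z": 0, "rx": 0, "ry": 0, "rz": -1.65, "gripper": -0.6},
    {"x": -24, "y": -48, "z": 0, "rx": 0, "ry": 0, "rz": -1.65, "gripper": -0.6},
  ],
  newtons=60,
)

```text
clock: 17.75
eef_pos: [502.2, -346.9, 126.6]
tcp_rot: [-3.141, 0.001, 0.165]
contact_force: [-0.1, -1.0, -1.1]
opening: 0.391
grasp_force: 60.4
```

Request:
servo_tool(
  deltas=[
    {"x": 0, "y": 0, "z": 0, "rx": 0, "ry": 0, "rz": -0.15, "gripper": -0.6},
    {"x": 0, "y": 0, "z": 0, "rx": 0, "ry": 0, "rz": -0.15, "gripper": -0.6},
    {"x": 0, "y": 0, "z": 0, "rx": 0, "ry": 0, "rz": -0.15, "gripper": -0.6},
  ],
  newtons=60,
)

```text
clock: 18.05
eef_pos: [502.4, -346.9, 126.9]
tcp_rot: [-3.141, 0.0, 0.026]
contact_force: [0.8, 0.9, -1.2]
opening: 0.392
grasp_force: 60.4
```

Request:
servo_tool(
  deltas=[
    {"x": 0, "y": 0.2, "z": -10, "rx": 0, "ry": 0, "rz": 0, "gripper": -0.6},
    {"x": 0, "y": 0.2, "z": -15, "rx": 0, "ry": 0, "rz": 0, "gripper": -0.6},
    {"x": 0, "y": 0.2, "z": -18, "rx": 0, "ry": 0, "rz": 0, "gripper": -0.6},
    {"x": 0, "y": 0.2, "z": -20, "rx": 0, "ry": 0, "rz": 0, "gripper": -0.6},
    {"x": 0, "y": 0.2, "z": -21, "rx": 0, "ry": 0, "rz": 0, "gripper": -0.6},
  ],
  newtons=60,
)

```text
clock: 18.55
eef_pos: [502.6, -346.7, 105.9]
tcp_rot: [-3.141, 0.0, 0.022]
contact_force: [0.0, -0.8, -1.2]
opening: 0.394
grasp_force: 60.4
```

Request:
servo_tool(
  deltas=[
    {"x": 0, "y": 0, "z": -3, "rx": 0, "ry": 0, "rz": 0, "gripper": -0.6},
    {"x": 0, "y": 0, "z": -6, "rx": 0, "ry": 0, "rz": 0, "gripper": -0.6},
    {"x": 0, "y": 0, "z": -6, "rx": 0, "ry": 0, "rz": 0, "gripper": -0.6},
  ],
  newtons=60,
)

```text
clock: 18.85
eef_pos: [502.4, -346.6, 99.8]
tcp_rot: [-3.141, 0.0, 0.022]
contact_force: [-0.2, 0.4, -1.3]
opening: 0.393
grasp_force: 60.4
```

Bottom ≈88.5, no force. Down 21 more to the spacer (TCP ≈ 78.4).

Request:
servo_tool(
  deltas=[
    {"x": 0, "y": 0, "z": -5, "rx": 0, "ry": 0, "rz": 0, "gripper": -0.6},
    {"x": 0, "y": 0, "z": -10, "rx": 0, "ry": 0, "rz": 0, "gripper": -0.6},
    {"x": 0, "y": 0, "z": -15, "rx": 0, "ry": 0, "rz": 0, "gripper": -0.6},
    {"x": 0, "y": 0, "z": -19, "rx": 0, "ry": 0, "rz": 0, "gripper": -0.6},
    {"x": 0, "y": 0, "z": -21, "rx": 0, "ry": 0, "rz": 0, "gripper": -0.6},
    {"x": 0, "y": 0, "z": -21.7, "rx": 0, "ry": 0, "rz": 0, "gripper": -0.6},
    {"x": 0, "y": 0, "z": -22.3, "rx": 0, "ry": 0, "rz": 0, "gripper": -0.6},
  ],
  newtons=60,
)

```text
clock: 19.55
eef_pos: [502.5, -346.7, 78.4]
tcp_rot: [-3.141, 0.0, 0.021]
contact_force: [-3.8, 3.0, 10.1]
opening: 0.392
grasp_force: 61.5
```

Request:
servo_tool(
  deltas=[
    {"x": 0, "y": 0, "z": 0, "rx": 0, "ry": 0, "rz": 0, "gripper": 0.3},
    {"x": 0, "y": 0, "z": 0, "rx": 0, "ry": 0, "rz": 0, "gripper": 0.3},
    {"x": 0, "y": 0, "z": 0, "rx": 0, "ry": 0, "rz": 0, "gripper": 0.3},
    {"x": 0, "y": 0, "z": 40, "rx": 0, "ry": 0, "rz": 0, "gripper": 0.3},
    {"x": 0, "y": 0, "z": 80, "rx": 0, "ry": 0, "rz": 0, "gripper": 1},
    {"x": 0, "y": 0, "z": 110, "rx": 0, "ry": 0, "rz": 0, "gripper": 1},
    {"x": 0, "y": 0, "z": 122, "rx": 0, "ry": 0, "rz": 0, "gripper": 1},
    {"x": 0, "y": 0, "z": 122, "rx": 0, "ry": 0, "rz": 0, "gripper": 1},
    {"x": 0, "y": 0, "z": 122, "rx": 0, "ry": 0, "rz": 0, "gripper": 1},
  ],
  newtons=30,
)

```text
clock: 20.45
eef_pos: [502.1, -346.4, 198.6]
tcp_rot: [-3.141, 0.001, 0.021]
contact_force: [-0.3, 0.5, -0.9]
opening: 1.0
grasp_force: 0.0
```

```bash
python3 - <<'E'
from h import *
snap('home')
i=cv2.imread("pics/home_full.png"); print(w2px("",(502.4,-346.6,67),ld('home')),w2px("",(502.4,-346.6,93),ld('home')))
for z in (67,73):
  m=cv2.inRange(cv2.cvtColor(i,cv2.COLOR_BGR2HSV),(0,0,60),(180,60,255))
print(w2px("",(563,-250,26),ld('home')))
E
```

```text
20.45 [ 502.1 -346.4  198.6] [-3.1408e+00  1.1000e-03  2.1500e-02]
[318.3782259  225.43456346] [318.39793303 233.71136083]
[213.2154047  147.17955318]
```

Request:
servo_tool(
  deltas=[
    {"x": 181.5, "y": 250, "z": 0, "rx": 0, "ry": 0, "rz": 0, "gripper": 1},
    {"x": 181.5, "y": 250, "z": 0, "rx": 0, "ry": 0, "rz": 0, "gripper": 1},
    {"x": 181.5, "y": 250, "z": 0, "rx": 0, "ry": 0, "rz": 0, "gripper": 1},
    {"x": 181.5, "y": 250, "z": -50, "rx": 0, "ry": 0, "rz": 0, "gripper": 1},
    {"x": 181.5, "y": 250, "z": -50, "rx": 0, "ry": 0, "rz": 0, "gripper": 1},
    {"x": 181.5, "y": 250, "z": -50, "rx": 0, "ry": 0, "rz": 0, "gripper": 1},
    {"x": 181.5, "y": 250, "z": -50, "rx": 0, "ry": 0, "rz": 0, "gripper": 1},
    {"x": 181.5, "y": 250, "z": -50, "rx": 0, "ry": 0, "rz": 0, "gripper": 1},
    {"x": 181.5, "y": 250, "z": -50, "rx": 0, "ry": 0, "rz": 0, "gripper": 1},
    {"x": 181.5, "y": 250, "z": -50, "rx": 0, "ry": 0, "rz": 0, "gripper": 1},
  ],
)

```text
clock: 21.5
eef_pos: [683.3, -98.2, 149.8]
tcp_rot: [3.141, 0.001, 0.02]
contact_force: [0.6, -0.6, 0.4]
opening: 1.006
grasp_force: 0.0
```

```bash
python3 - <<'E'
from h import *
snap('scap')
c=ld('scap'); print(w2px("",(684,-97,44),c))
for d in r.recognise("small_capacitor","wrist")[:2]: print(d)
i=cv2.imread('pics/scap_full.png'); m=(i.min(2)>130).astype(np.uint8); m[300:]=0
cs,_=cv2.findContours(m,cv2.RETR_EXTERNAL,cv2.CHAIN_APPROX_NONE)
for k in cs:
    if cv2.contourArea(k)>150: e=cv2.fitEllipse(cv2.convexHull(k)); print(cv2.contourArea(k),np.round(e[0],1),np.round(e[1],1),px2w("",e[0],44,c))
cv2.imwrite("pics/pair.png",np.hstack([cv2.resize(cv2.imread('pics/home_full.png')[130:310,220:420],None,fx=2,fy=2),cv2.resize(i[140:320,220:420],None,fx=2,fy=2)]))
E
```

```text
21.5 [683.3 -98.2 149.8] [3.1413e+00 7.0000e-04 2.0300e-02]
[316.44539882 233.24361018]
{'box': [302.3, 209.7, 34.8, 47.1], 'conf': 0.94}
353.5 [ 41.4 257.1] [15.  42.2] [660.22321918 117.40038494  44.        ]
8330.5 [558.4 274.9] [ 86.1 171.9] [ 653.77012641 -289.31299584   44.        ]
661.5 [319.3 238.2] [29.4 30. ] [680.08539651 -99.26372982  44.        ]
1038.5 [ 16.9 250.1] [23.3 76. ] [665.60201749 135.2028701   44.        ]
168.5 [  4.9 235.6] [ 9.4 40.4] [677.16893669 141.81041631  44.        ]
10474.0 [603.   55.8] [112.7 593.4] [ 810.45439287 -285.27162878   44.        ]
27851.5 [243.5  53.9] [121.  678.3] [806.69627748 -46.05565247  44.        ]
```

View pics/pair.png

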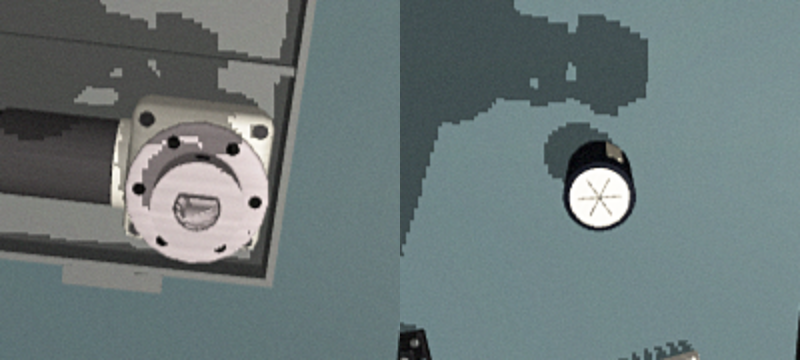

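Left: hub home on the shaft with D tip showing. Right: small capacitor top centred at about (319,238).

Request:
servo_tool(
  deltas=[
    {"x": -4.3, "y": -2.5, "z": -50, "rx": 0, "ry": 0, "rz": 0, "gripper": 1},
    {"x": -4.3, "y": -2.5, "z": -90, "rx": 0, "ry": 0, "rz": 0, "gripper": 1},
    {"x": -4.3, "y": -2.5, "z": -110, "rx": 0, "ry": 0, "rz": 0, "gripper": 1},
    {"x": -4.3, "y": -2.5, "z": -130, "rx": 0, "ry": 0, "rz": 0, "gripper": 1},
    {"x": -4.3, "y": -2.5, "z": -140, "rx": 0, "ry": 0, "rz": 0, "gripper": 1},
    {"x": -4.3, "y": -2.5, "z": -140, "rx": 0, "ry": 0, "rz": 0, "gripper": 1},
  ],
)

```text
clock: 22.2
eef_pos: [678.8, -99.9, 9.0]
tcp_rot: [-3.141, 0.002, 0.021]
contact_force: [1.4, 0.2, 0.5]
opening: 0.998
grasp_force: 0.0
```

Request:
servo_tool(
  deltas=[
    {"x": 0, "y": 0, "z": 0, "rx": 0, "ry": 0, "rz": 0, "gripper": -0.6},
    {"x": 0, "y": 0, "z": 0, "rx": 0, "ry": 0, "rz": 0, "gripper": -0.6},
    {"x": 0, "y": 0, "z": 0, "rx": 0, "ry": 0, "rz": 0, "gripper": -0.8},
    {"x": 0, "y": 0, "z": 0, "rx": 0, "ry": 0, "rz": 0, "gripper": -0.8},
    {"x": 0, "y": 0, "z": 0, "rx": 0, "ry": 0, "rz": 0, "gripper": -0.8},
    {"x": 0, "y": 0, "z": 0, "rx": 0, "ry": 0, "rz": 0, "gripper": -0.8},
    {"x": 0, "y": 0, "z": 0, "rx": 0, "ry": 0, "rz": 0, "gripper": -0.8},
  ],
  newtons=30,
)

```text
clock: 22.9
eef_pos: [680.3, -99.3, 10.8]
tcp_rot: [3.141, -0.001, 0.022]
contact_force: [-2.1, 0.1, 5.5]
opening: 0.32
grasp_force: 29.3
```

Request:
servo_tool(
  deltas=[
    {"x": 0, "y": 0, "z": 40, "rx": 0, "ry": 0, "rz": 0, "gripper": -0.8},
    {"x": -10, "y": -30, "z": 70, "rx": 0, "ry": 0, "rz": 0, "gripper": -0.8},
    {"x": -68, "y": -221, "z": 70, "rx": 0, "ry": 0, "rz": 0, "gripper": -0.8},
    {"x": -68, "y": -221, "z": 70, "rx": 0, "ry": 0, "rz": 0, "gripper": -0.8},
    {"x": -68, "y": -221, "z": 70, "rx": 0, "ry": 0, "rz": 0, "gripper": -0.8},
    {"x": -68, "y": -221, "z": 70, "rx": 0, "ry": 0, "rz": 0, "gripper": -0.8},
    {"x": -68, "y": -221, "z": 70, "rx": 0, "ry": 0, "rz": 0, "gripper": -0.8},
    {"x": -68, "y": -221, "z": 40, "rx": 0, "ry": 0, "rz": 0, "gripper": -0.8},
    {"x": -68, "y": -221, "z": 15, "rx": 0, "ry": 0, "rz": 0, "gripper": -0.8},
    {"x": -68, "y": -221, "z": 12, "rx": 0, "ry": 0, "rz": 0, "gripper": -0.8},
  ],
)

```text
clock: 23.9
eef_pos: [609.8, -318.7, 18.7]
tcp_rot: [-3.139, 0.005, 0.021]
contact_force: [-0.8, -0.1, -0.4]
opening: 0.321
grasp_force: 29.8
```

Request:
servo_tool(
  deltas=[
    {"x": 0, "y": 0, "z": -3, "rx": 0, "ry": 0, "rz": 0, "gripper": -0.8},
    {"x": 0, "y": 0, "z": -5, "rx": 0, "ry": 0, "rz": 0, "gripper": -0.8},
    {"x": 0, "y": 0, "z": -6, "rx": 0, "ry": 0, "rz": 0, "gripper": -0.8},
    {"x": 0, "y": 0, "z": -7, "rx": 0, "ry": 0, "rz": 0, "gripper": -0.8},
    {"x": 0, "y": 0, "z": -7.5, "rx": 0, "ry": 0, "rz": 0, "gripper": -0.8},
    {"x": 0, "y": 0, "z": -8, "rx": 0, "ry": 0, "rz": 0, "gripper": -0.8},
  ],
)

```text
clock: 24.5
eef_pos: [612.2, -320.4, 14.8]
tcp_rot: [3.141, -0.001, 0.022]
contact_force: [-1.9, 1.8, 9.9]
opening: 0.318
grasp_force: 30.5
```

Request:
servo_tool(
  deltas=[
    {"x": 0, "y": 0, "z": 0.5, "rx": 0, "ry": 0, "rz": 0, "gripper": 0.1},
    {"x": 0, "y": 0, "z": 0.5, "rx": 0, "ry": 0, "rz": 0, "gripper": 0.2},
    {"x": 0, "y": 0, "z": 0.5, "rx": 0, "ry": 0, "rz": 0, "gripper": 0.2},
    {"x": 0, "y": 0, "z": 30, "rx": 0, "ry": 0, "rz": 0, "gripper": 0.2},
    {"x": 0, "y": 0, "z": 75, "rx": 0, "ry": 0, "rz": 0, "gripper": 0.2},
    {"x": 0, "y": 20, "z": 115, "rx": 0, "ry": 0, "rz": 0, "gripper": 1},
    {"x": 8, "y": 70, "z": 135, "rx": 0, "ry": 0, "rz": 0, "gripper": 1},
    {"x": 51, "y": 453, "z": 135, "rx": 0, "ry": 0, "rz": 0, "gripper": 1},
    {"x": 51, "y": 453, "z": 135, "rx": 0, "ry": 0, "rz": 0, "gripper": 1},
    {"x": 51, "y": 453, "z": 135, "rx": 0, "ry": 0, "rz": 0, "gripper": 1},
  ],
)

```text
clock: 25.5
eef_pos: [636.0, -103.6, 148.3]
tcp_rot: [3.141, -0.001, 0.021]
contact_force: [0.7, 1.2, 0.2]
opening: 0.998
grasp_force: 0.0
```

Request:
servo_tool(
  deltas=[
    {"x": 27, "y": 235, "z": 0, "rx": 0, "ry": 0, "rz": 0, "gripper": 1},
    {"x": 27, "y": 235, "z": 0, "rx": 0, "ry": 0, "rz": 0, "gripper": 1},
    {"x": 27, "y": 235, "z": 0, "rx": 0, "ry": 0, "rz": 0, "gripper": 1},
    {"x": 27, "y": 235, "z": 0, "rx": 0, "ry": 0, "rz": 0, "gripper": 1},
    {"x": 27, "y": 235, "z": 0, "rx": 0, "ry": 0, "rz": 0, "gripper": 1},
    {"x": 27, "y": 235, "z": 0, "rx": 0, "ry": 0, "rz": 0, "gripper": 1},
    {"x": 27, "y": 235, "z": 0, "rx": 0, "ry": 0, "rz": 0, "gripper": 1},
    {"x": 27, "y": 235, "z": 0, "rx": 0, "ry": 0, "rz": 0, "gripper": 1},
  ],
)

```text
clock: 26.3
eef_pos: [662.7, 128.8, 147.7]
tcp_rot: [3.141, 0.0, 0.021]
contact_force: [-0.5, -0.7, -0.8]
opening: 1.002
grasp_force: 0.0
```

```bash
python3 - <<'E'
from h import *
snap('tr'); print(r.recognise("transformer","wrist")[:2])
c=ld('tr'); p=w2px("",(663,133,22),c).astype(int); x,y=p-60; print(x,y)
i=cv2.imread("pics/tr_full.png"); cv2.imwrite("pics/trz.png",cv2.resize(i[y:y+120,x:x+120],None,fx=5,fy=5,interpolation=cv2.INTER_CUBIC))
E
```

```text
26.3 [662.7 128.8 147.7] [3.1412e+00 5.0000e-04 2.1100e-02]
[{'box': [279.1, 186.5, 60.6, 74.0], 'conf': 0.6}]
252 167
```

View pics/trz.png

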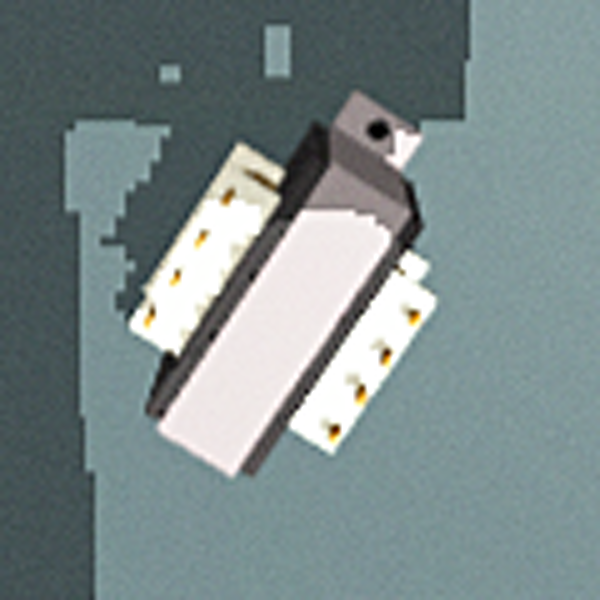

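The transformer lies diagonally: strap top near-end corners at crop (158,425),(238,478), long edges rising to the upper right, far foot hole at (378,130).

```bash
python3 - <<'E'
from h import *
c=ld('tr'); g=lambda u,v:(252+(u+.5)/5-.5,167+(v+.5)/5-.5)
P=lambda u,v,z:px2w("",g(u,v),z,c)[:2]
a,b=P(158,425,42),P(238,478,42); d1=P(300,210,42)-a; d2=P(390,235,42)-b
A=lambda d:np.degrees(np.arctan2(d[1],d[0]))
e=(a+b)/2; print(a,b,"w",np.linalg.norm(a-b),A(d1),A(d2),A(a-b)-90)
h=P(378,130,4); print("hole",h,np.linalg.norm(h-e),A(h-e))
u=(h-e)/np.linalg.norm(h-e); print("centre",e+25*u,"far edge img",w2px("",(*(e+50*u),42),c))
for p in((330,165),(410,205)): print(P(*p,42))
print("coil",[P(283,302,z) for z in (25,35)])
E
```

```text
[648.12559026 155.41956375] [639.64352854 142.93781236] w 15.091040015855082 -31.98585918705327 -29.872824898898887 -34.19834272046689
hole [689.1365135  121.40772657] 53.09393234629494 -31.537290864744488
centre [665.19205731 136.10235322] far edge img [326.30281252 203.67740249]
[689.42772868 129.58435365]
[683.64677384 117.48008962]
coil [array([663.90649531, 136.68356561]), array([666.46418812, 136.44709057])]
```

Request:
servo_tool(
  deltas=[
    {"x": 2, "y": 5, "z": -40, "rx": 0, "ry": 0, "rz": 0.99, "gripper": 1},
    {"x": 2, "y": 5, "z": -70, "rx": 0, "ry": 0, "rz": 0.99, "gripper": 1},
    {"x": 2, "y": 5, "z": -70, "rx": 0, "ry": 0, "rz": 0.99, "gripper": 1},
    {"x": 2, "y": 5, "z": -70, "rx": 0, "ry": 0, "rz": 0.99, "gripper": 1},
    {"x": 2, "y": 5, "z": -70, "rx": 0, "ry": 0, "rz": 0.99, "gripper": 1},
    {"x": 2, "y": 5, "z": -70, "rx": 0, "ry": 0, "rz": 0.99, "gripper": 1},
    {"x": 2, "y": 5, "z": -70, "rx": 0, "ry": 0, "rz": 0.99, "gripper": 1},
    {"x": 2, "y": 5, "z": -70, "rx": 0, "ry": 0, "rz": 0.99, "gripper": 1},
    {"x": 2, "y": 5, "z": -70, "rx": 0, "ry": 0, "rz": 0.99, "gripper": 1},
  ],
)

```text
clock: 27.3
eef_pos: [665.1, 133.8, 78.0]
tcp_rot: [3.142, 0.0, 1.008]
contact_force: [-0.2, -0.0, -0.5]
opening: 0.999
grasp_force: 0.0
```

Request:
servo_tool(
  deltas=[
    {"x": -0.5, "y": 2.4, "z": -25, "rx": 0, "ry": 0, "rz": 0, "gripper": 1},
    {"x": -0.5, "y": 2.4, "z": -45, "rx": 0, "ry": 0, "rz": 0, "gripper": 1},
    {"x": -0.5, "y": 2.4, "z": -58, "rx": 0, "ry": 0, "rz": 0, "gripper": 1},
    {"x": -0.5, "y": 2.4, "z": -64, "rx": 0, "ry": 0, "rz": 0, "gripper": 1},
    {"x": -0.5, "y": 2.4, "z": -64, "rx": 0, "ry": 0, "rz": 0, "gripper": 1},
    {"x": -0.5, "y": 2.4, "z": -64, "rx": 0, "ry": 0, "rz": 0, "gripper": -0.4},
    {"x": -0.5, "y": 2.4, "z": -64, "rx": 0, "ry": 0, "rz": 0, "gripper": -0.4},
    {"x": -0.5, "y": 2.4, "z": -64, "rx": 0, "ry": 0, "rz": 0, "gripper": -0.4},
    {"x": -0.5, "y": 2.4, "z": -64, "rx": 0, "ry": 0, "rz": 0, "gripper": -0.4},
    {"x": -0.5, "y": 2.4, "z": -64, "rx": 0, "ry": 0, "rz": 0, "gripper": -0.4},
  ],
  newtons=40,
)

```text
clock: 28.3
eef_pos: [665.4, 137.3, 15.1]
tcp_rot: [3.14, -0.001, 1.011]
contact_force: [0.5, -0.7, 6.0]
opening: 0.575
grasp_force: 42.7
```

Request:
servo_tool(
  deltas=[
    {"x": 0, "y": 0, "z": 40, "rx": 0, "ry": 0, "rz": 0, "gripper": -0.4},
    {"x": 0, "y": 0, "z": 70, "rx": 0, "ry": 0, "rz": 0.1, "gripper": -0.4},
    {"x": -30, "y": 150.6, "z": 70, "rx": 0, "ry": 0, "rz": 0.74, "gripper": -0.4},
    {"x": -30, "y": 150.6, "z": 70, "rx": 0, "ry": 0, "rz": 0.74, "gripper": -0.4},
    {"x": -30, "y": 150.6, "z": 70, "rx": 0, "ry": 0, "rz": 0.74, "gripper": -0.4},
    {"x": -30, "y": 150.6, "z": 70, "rx": 0, "ry": 0, "rz": 0.74, "gripper": -0.4},
    {"x": -30, "y": 150.6, "z": 70, "rx": 0, "ry": 0, "rz": 0.74, "gripper": -0.4},
    {"x": -30, "y": 150.6, "z": 70, "rx": 0, "ry": 0, "rz": 0.74, "gripper": -0.4},
    {"x": -30, "y": 150.6, "z": 70, "rx": 0, "ry": 0, "rz": 0.74, "gripper": -0.4},
    {"x": -30, "y": 150.6, "z": 70, "rx": 0, "ry": 0, "rz": 0.74, "gripper": -0.4},
  ],
  newtons=40,
)

```text
clock: 29.3
eef_pos: [634.5, 287.2, 83.7]
tcp_rot: [-3.141, 0.0, 1.75]
contact_force: [0.4, -0.9, -4.0]
opening: 0.576
grasp_force: 43.8
```

```bash
python3 - <<'E'
from h import *
snap('pt'); c=ld('pt'); i=cv2.imread('pics/pt_full.png').copy()
def rt(x,y): 
    t=np.radians(10.4); return (576.5+x*np.cos(t)-y*np.sin(t),303.6+x*np.sin(t)+y*np.cos(t))
for q in ([(-110,-80),(110,-80),(110,80),(-110,80)],[(2,-76),(106,-76),(106,22),(2,22)]):
    for z,col in((26,(0,0,255)),):
        pts=np.array([w2px("",(*rt(*p),z),c) for p in q]); cv2.polylines(i,[pts.astype(np.int32)],True,col,1)
cv2.imwrite('pics/pto.png',i)
E
```

```text
29.3 [634.5 287.2  83.7] [-3.1413e+00  1.0000e-04  1.7497e+00]
```

View pics/pto.png

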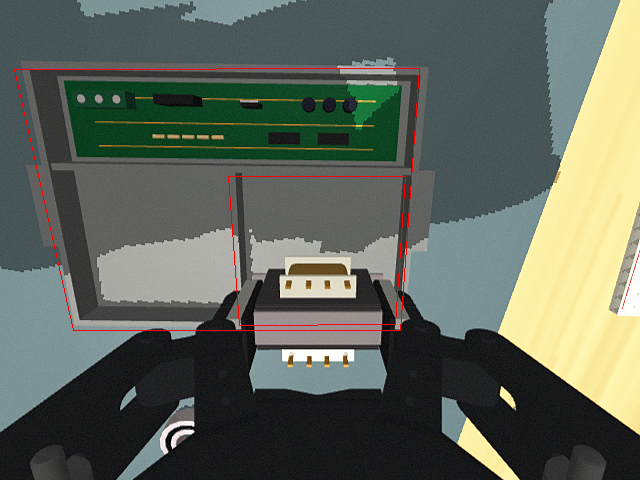

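The real tray lies about 7 px right and 5 px up of my overlay (corners (21,62), (427,68)): shift ≈ +3.8 mm along tray x, +3 mm along y. The transformer is held level above its compartment.

Request:
servo_tool(
  deltas=[
    {"x": 2.9, "y": 2.6, "z": -15, "rx": 0, "ry": 0, "rz": -0.015, "gripper": -0.4},
    {"x": 2.9, "y": 2.6, "z": -30, "rx": 0, "ry": 0, "rz": -0.015, "gripper": -0.4},
    {"x": 2.9, "y": 2.6, "z": -45, "rx": 0, "ry": 0, "rz": -0.015, "gripper": -0.4},
    {"x": 2.9, "y": 2.6, "z": -55, "rx": 0, "ry": 0, "rz": -0.015, "gripper": -0.4},
    {"x": 2.9, "y": 2.6, "z": -60, "rx": 0, "ry": 0, "rz": -0.015, "gripper": -0.4},
    {"x": 2.9, "y": 2.6, "z": -62, "rx": 0, "ry": 0, "rz": -0.015, "gripper": -0.4},
    {"x": 2.9, "y": 2.6, "z": -63.5, "rx": 0, "ry": 0, "rz": -0.015, "gripper": -0.4},
    {"x": 2.9, "y": 2.6, "z": -64.5, "rx": 0, "ry": 0, "rz": -0.015, "gripper": -0.4},
    {"x": 2.9, "y": 2.6, "z": -65.2, "rx": 0, "ry": 0, "rz": -0.015, "gripper": -0.4},
  ],
  newtons=40,
)

```text
clock: 30.25
eef_pos: [637.7, 290.5, 19.2]
tcp_rot: [3.141, -0.0, 1.737]
contact_force: [-0.2, 0.6, -2.9]
opening: 0.573
grasp_force: 43.8
```

Request:
servo_tool(
  deltas=[
    {"x": 0, "y": 0, "z": -0.7, "rx": 0, "ry": 0, "rz": 0, "gripper": -0.4},
    {"x": 0, "y": 0, "z": -1.2, "rx": 0, "ry": 0, "rz": 0, "gripper": -0.4},
  ],
  newtons=40,
)

```text
clock: 30.45
eef_pos: [637.7, 290.5, 19.1]
tcp_rot: [3.141, -0.0, 1.737]
contact_force: [-5.4, -2.1, 11.9]
opening: 0.574
grasp_force: 45.4
```

Request:
servo_tool(
  deltas=[
    {"x": 0, "y": 0, "z": 0.5, "rx": 0, "ry": 0, "rz": 0, "gripper": 0.3},
    {"x": 0, "y": 0, "z": 0.5, "rx": 0, "ry": 0, "rz": 0, "gripper": 0.36},
    {"x": 0, "y": 0, "z": 0.5, "rx": 0, "ry": 0, "rz": 0, "gripper": 0.36},
    {"x": 0, "y": 0, "z": 20, "rx": 0, "ry": 0, "rz": 0, "gripper": 0.36},
    {"x": 0, "y": 0, "z": 60, "rx": 0, "ry": 0, "rz": 0, "gripper": 0.36},
    {"x": 0, "y": 0, "z": 105, "rx": 0, "ry": 0, "rz": 0, "gripper": 1},
    {"x": -20, "y": -25, "z": 135, "rx": 0, "ry": 0, "rz": 0, "gripper": 1},
    {"x": -55, "y": -62, "z": 140, "rx": 0, "ry": 0, "rz": 0, "gripper": 1},
    {"x": -88, "y": -99, "z": 140, "rx": 0, "ry": 0, "rz": 0, "gripper": 1},
    {"x": -121, "y": -136, "z": 140, "rx": 0, "ry": 0, "rz": 0, "gripper": 1},
  ],
)

```text
clock: 31.45
eef_pos: [515.5, 153.5, 157.9]
tcp_rot: [3.14, -0.0, 1.737]
contact_force: [0.8, -1.3, 0.3]
opening: 1.001
grasp_force: 0.0
```

Request:
servo_tool(
  deltas=[
    {"x": -33, "y": -38, "z": 0, "rx": 0, "ry": 0, "rz": 0, "gripper": 1},
    {"x": -61, "y": -74, "z": 0, "rx": 0, "ry": 0, "rz": 0, "gripper": 1},
    {"x": -61, "y": -74, "z": 0, "rx": 0, "ry": 0, "rz": 0, "gripper": 1},
    {"x": -61, "y": -74, "z": 0, "rx": 0, "ry": 0, "rz": 0, "gripper": 1},
    {"x": -61, "y": -74, "z": 0, "rx": 0, "ry": 0, "rz": 0, "gripper": 1},
  ],
)

```text
clock: 31.95
eef_pos: [456.8, 81.0, 157.9]
tcp_rot: [3.14, -0.0, 1.736]
contact_force: [0.6, -0.5, 0.1]
opening: 1.003
grasp_force: 0.0
```

```bash
python3 - <<'E'
from h import *
snap('lc'); c=ld('lc'); print(w2px("",(455,80,57),c))
ds=r.recognise("large_capacitor","wrist")[:2]; print(ds)
K,e,M=c
i=cv2.imread('pics/lc_full.png'); g=i.max(2); m=(g<60).astype(np.uint8)
for d in ds[:1]:
    x,y,w,h=[int(round(v)) for v in d["box"]]; mm=np.zeros_like(m); mm[y-4:y+h+5,x-4:x+w+5]=m[y-4:y+h+5,x-4:x+w+5]
    cs,_=cv2.findContours(mm,cv2.RETR_EXTERNAL,cv2.CHAIN_APPROX_NONE); k=max(cs,key=cv2.contourArea); print("dark",cv2.boundingRect(k),cv2.contourArea(k))
    # fit silhouette of a cylinder
    from scipy.optimize import least_squares
    t=np.linspace(0,2*np.pi,72)
    def box(p):
        P=[w2px("",(p[0]+20*np.cos(a),p[1]+20*np.sin(a),z),c) for z in(2,57) for a in t]; P=np.array(P)
        return np.r_[P.min(0),P.max(0)]
    for B in (d["box"],cv2.boundingRect(k)):
        o=np.array([B[0],B[1],B[0]+B[2],B[1]+B[3]]); s=least_squares(lambda p:box(p)-o,[455,80],diff_step=1e-3); print(s.x,s.fun.round(1))
# terminals
b=(i.min(2)>120).astype(np.uint8); n,l,st,ce=cv2.connectedComponentsWithStats(b)
for q in range(1,n):
    if 15<st[q,4]<300 and np.hypot(*(ce[q]-w2px("",(455,80,60),c)))<40: print("bright",ce[q],st[q,4],px2w("",ce[q],61,c))
E
```

```text
31.95 [456.8  81.  157.9] [ 3.1400e+00 -1.0000e-04  1.7365e+00]
[314.58187111 237.12882995]
[{'box': [282.6, 201.2, 52.0, 62.1], 'conf': 0.59}]
dark (282, 201, 53, 64) 2443.0
[450.81277393  77.73064272] [-0.6 -0.8  0.6  0.8]
[450.84433851  77.0550468 ] [-0.   0.1  0.  -0.1]
bright [318.94017094 236.00854701] 117 [457.87808833  82.51328926  61.        ]
bright [297.07758621 246.24137931] 116 [443.12054148  72.01110325  61.        ]
```

Request:
servo_tool(
  deltas=[
    {"x": -5, "y": -3.5, "z": -40, "rx": 0, "ry": 0, "rz": 0, "gripper": 1},
    {"x": -5, "y": -3.5, "z": -65, "rx": 0, "ry": 0, "rz": 0, "gripper": 1},
    {"x": -5, "y": -3.5, "z": -70, "rx": 0, "ry": 0, "rz": 0, "gripper": 1},
    {"x": -5, "y": -3.5, "z": -70, "rx": 0, "ry": 0, "rz": 0, "gripper": 1},
    {"x": -5, "y": -3.5, "z": -70, "rx": 0, "ry": 0, "rz": 0, "gripper": 1},
  ],
)

```text
clock: 32.55
eef_pos: [451.6, 77.5, 88.3]
tcp_rot: [3.14, -0.0, 1.737]
contact_force: [-0.1, -0.5, -0.1]
opening: 0.998
grasp_force: 0.0
```

Request:
servo_tool(
  deltas=[
    {"x": -0.5, "y": -0.6, "z": -30, "rx": 0, "ry": 0, "rz": 0, "gripper": 1},
    {"x": -0.5, "y": -0.6, "z": -55, "rx": 0, "ry": 0, "rz": 0, "gripper": 1},
    {"x": -0.5, "y": -0.6, "z": -70, "rx": 0, "ry": 0, "rz": 0, "gripper": 1},
    {"x": -0.5, "y": -0.6, "z": -74, "rx": 0, "ry": 0, "rz": 0, "gripper": 1},
    {"x": -0.5, "y": -0.6, "z": -74, "rx": 0, "ry": 0, "rz": 0, "gripper": 1},
    {"x": -0.5, "y": -0.6, "z": -74, "rx": 0, "ry": 0, "rz": 0, "gripper": -0.5},
    {"x": -0.5, "y": -0.6, "z": -74, "rx": 0, "ry": 0, "rz": 0, "gripper": -0.5},
    {"x": -0.5, "y": -0.6, "z": -74, "rx": 0, "ry": 0, "rz": 0, "gripper": -0.5},
    {"x": -0.5, "y": -0.6, "z": -74, "rx": 0, "ry": 0, "rz": 0, "gripper": -0.5},
    {"x": -0.5, "y": -0.6, "z": -74, "rx": 0, "ry": 0, "rz": 0, "gripper": -0.5},
  ],
  newtons=40,
)

```text
clock: 33.55
eef_pos: [450.6, 76.5, 14.3]
tcp_rot: [3.141, -0.0, 1.736]
contact_force: [-0.9, 0.3, 8.6]
opening: 0.459
grasp_force: 39.2
```

Request:
servo_tool(
  deltas=[
    {"x": 0, "y": 0, "z": 40, "rx": 0, "ry": 0, "rz": 0, "gripper": -0.5},
    {"x": 10, "y": 20, "z": 65, "rx": 0, "ry": 0, "rz": 0, "gripper": -0.5},
    {"x": 28, "y": 65, "z": 65, "rx": 0, "ry": 0, "rz": 0, "gripper": -0.5},
    {"x": 46, "y": 110, "z": 65, "rx": 0, "ry": 0, "rz": 0, "gripper": -0.5},
    {"x": 64, "y": 155, "z": 65, "rx": 0, "ry": 0, "rz": 0, "gripper": -0.5},
    {"x": 80.4, "y": 195, "z": 65, "rx": 0, "ry": 0, "rz": 0, "gripper": -0.5},
    {"x": 80.4, "y": 195, "z": 65, "rx": 0, "ry": 0, "rz": 0, "gripper": -0.5},
    {"x": 80.4, "y": 195, "z": 40, "rx": 0, "ry": 0, "rz": 0, "gripper": -0.5},
    {"x": 80.4, "y": 195, "z": 20, "rx": 0, "ry": 0, "rz": 0, "gripper": -0.5},
    {"x": 80.4, "y": 195, "z": 12, "rx": 0, "ry": 0, "rz": 0, "gripper": -0.5},
  ],
)

```text
clock: 34.55
eef_pos: [529.0, 270.6, 23.8]
tcp_rot: [-3.139, 0.001, 1.737]
contact_force: [-0.1, 0.5, -1.1]
opening: 0.456
grasp_force: 40.8
```

Request:
servo_tool(
  deltas=[
    {"x": 0, "y": 0, "z": -2, "rx": 0, "ry": 0, "rz": 0, "gripper": -0.5},
    {"x": 0, "y": 0, "z": -4, "rx": 0, "ry": 0, "rz": 0, "gripper": -0.5},
    {"x": 0, "y": 0, "z": -5.5, "rx": 0, "ry": 0, "rz": 0, "gripper": -0.5},
    {"x": 0, "y": 0, "z": -6.5, "rx": 0, "ry": 0, "rz": 0, "gripper": -0.5},
    {"x": 0, "y": 0, "z": -7.5, "rx": 0, "ry": 0, "rz": 0, "gripper": -0.5},
  ],
)

```text
clock: 35.05
eef_pos: [530.9, 271.6, 18.5]
tcp_rot: [3.141, -0.0, 1.736]
contact_force: [-0.3, -0.9, -0.6]
opening: 0.459
grasp_force: 40.8
```

Request:
servo_tool(
  deltas=[
    {"x": 0, "y": 0, "z": -0.5, "rx": 0, "ry": 0, "rz": 0, "gripper": -0.5},
    {"x": 0, "y": 0, "z": -0.9, "rx": 0, "ry": 0, "rz": 0, "gripper": -0.5},
  ],
)

```text
clock: 35.25
eef_pos: [530.9, 271.6, 18.3]
tcp_rot: [3.141, -0.0, 1.736]
contact_force: [-3.4, -1.8, 15.5]
opening: 0.454
grasp_force: 41.9
```

Seated (15 N). Release, lift and retreat to a clear spot.

Request:
servo_tool(
  deltas=[
    {"x": 0, "y": 0, "z": 0.8, "rx": 0, "ry": 0, "rz": 0, "gripper": 0.1},
    {"x": 0, "y": 0, "z": 0.8, "rx": 0, "ry": 0, "rz": 0, "gripper": 0.2},
    {"x": 0, "y": 0, "z": 0.8, "rx": 0, "ry": 0, "rz": 0, "gripper": 0.2},
    {"x": 0, "y": 0, "z": 20, "rx": 0, "ry": 0, "rz": 0, "gripper": 0.2},
    {"x": 0, "y": 0, "z": 60, "rx": 0, "ry": 0, "rz": 0, "gripper": 0.2},
    {"x": 0, "y": 0, "z": 105, "rx": 0, "ry": 0, "rz": 0, "gripper": 0.2},
    {"x": 0, "y": 0, "z": 150, "rx": 0, "ry": 0, "rz": 0, "gripper": 1},
    {"x": 0, "y": 0, "z": 180, "rx": 0, "ry": 0, "rz": 0, "gripper": 1},
    {"x": -30, "y": 0, "z": 200, "rx": 0, "ry": 0, "rz": 0, "gripper": 1},
    {"x": -30, "y": 0, "z": 200, "rx": 0, "ry": 0, "rz": 0, "gripper": 1},
  ],
)

```text
clock: 36.25
eef_pos: [499.4, 271.9, 219.9]
tcp_rot: [3.139, -0.001, 1.737]
contact_force: [0.3, 0.0, -0.0]
opening: 1.0
grasp_force: 0.0
```

```bash
python3 - <<'E'
from h import *
s=r.sense(); print(s["clock"],s["eef_pos"])
w=r.grab_frame("wrist"); c=cam("wrist"); sc=r.grab_frame("scene")
a=sc[130:440,40:600]
cv2.imwrite("pics/final.png",np.vstack([cv2.resize(a,(700,388)),cv2.resize(w[40:240,:],(700,212))]))
E
```

```text
36.25 [499.44819712 271.91494543 219.93294623]
```

View pics/final.png

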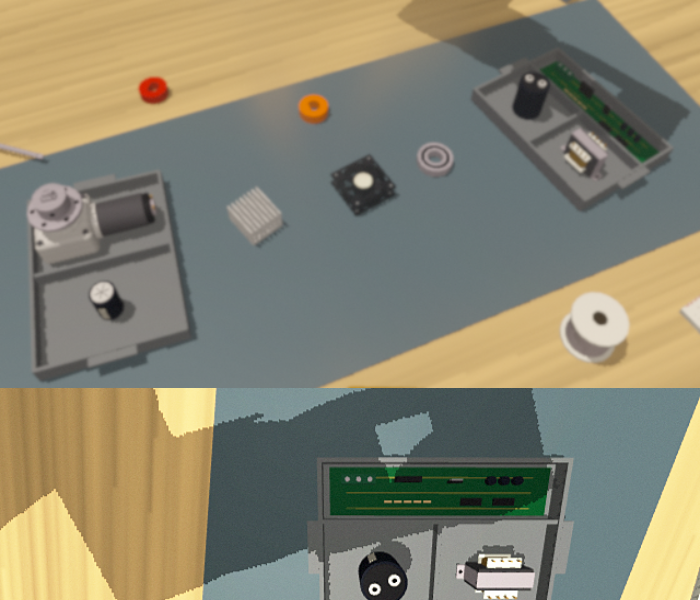

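The picture shows the hub home on the shaft (55,205), the small capacitor upright in the drive tray at (105,300), and the large capacitor (530,95) and transformer (585,150) upright in separate compartments. The heat sink, fan and bearing are where they started.

```bash
python3 -c "
from rig import r
print(r.sign_off())"
```

```text
the job is handed in; nothing more can be done
None
```

Both class kits are made up and the job is handed in at about 36 s on the clock: spacer and hub home on the motor shaft, both capacitors and the transformer standing upright in their compartments, and the heat sink, fan and ball bearing left where they were.

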